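# Fit cams on flatted spindles and set the timing dial

## Task

Set up the cam rig: fit every loose cam onto a spindle of its own (any spindle will do), turned so that its D-shaped bore matches the shaft's flat, and press each cam down until its collar is fully home. When all the cams are home, turn the dial's outer coarse knob to bring its white mark to the index line, and only after that turn the inner fine knob to bring its mark to the line too, leaving the outer one there; leave the V-blocks and the housing beside the work where they stand.

Things in the scene. Friction and masses are not known exactly. Their poses are not given: they have to be found in the camera images.
- cam_1_mid (a point): Steel disc cam (0.25 kg, 44 mm high; up to four, all alike, some may be absent). This point: on the bore axis, 22 mm above the underside; z up. Lower 14 mm: cam plate, base circle 62 mm across, with a nose reaching 45 mm from the axis along +x. Above it, 30 mm high: square hub 42 x 42 mm, sides square to x and y, to be gripped.
- cam_1: The same cam: origin on the bore axis at its underside, same axes. D-shaped bore right through: 26.4 mm in diameter, flat 7.2 mm from the axis on the +x (nose) side. The rim of the hub's top round the bore is about 8 mm wide: press there with fingers parted by about 27 mm, or push the cam down while gripped.
- cam_2_mid (a point): Steel disc cam (0.25 kg, 44 mm high; up to four, all alike, some may be absent). This point: on the bore axis, 22 mm above the underside; z up. Lower 14 mm: cam plate, base circle 62 mm across, with a nose reaching 45 mm from the axis along +x. Above it, 30 mm high: square hub 42 x 42 mm, sides square to x and y, to be gripped.
- cam_2: The same cam: origin on the bore axis at its underside, same axes. D-shaped bore right through: 26.4 mm in diameter, flat 7.2 mm from the axis on the +x (nose) side. The rim of the hub's top round the bore is about 8 mm wide: press there with fingers parted by about 27 mm, or push the cam down while gripped.
- cam_3_mid (a point): Steel disc cam (0.25 kg, 44 mm high; up to four, all alike, some may be absent). This point: on the bore axis, 22 mm above the underside; z up. Lower 14 mm: cam plate, base circle 62 mm across, with a nose reaching 45 mm from the axis along +x. Above it, 30 mm high: square hub 42 x 42 mm, sides square to x and y, to be gripped.
- cam_3: The same cam: origin on the bore axis at its underside, same axes. D-shaped bore right through: 26.4 mm in diameter, flat 7.2 mm from the axis on the +x (nose) side. The rim of the hub's top round the bore is about 8 mm wide: press there with fingers parted by about 27 mm, or push the cam down while gripped.
- cam_4_mid (a point): Steel disc cam (0.25 kg, 44 mm high; up to four, all alike, some may be absent). This point: on the bore axis, 22 mm above the underside; z up. Lower 14 mm: cam plate, base circle 62 mm across, with a nose reaching 45 mm from the axis along +x. Above it, 30 mm high: square hub 42 x 42 mm, sides square to x and y, to be gripped.
- cam_4: The same cam: origin on the bore axis at its underside, same axes. D-shaped bore right through: 26.4 mm in diameter, flat 7.2 mm from the axis on the +x (nose) side. The rim of the hub's top round the bore is about 8 mm wide: press there with fingers parted by about 27 mm, or push the cam down while gripped.
- spindle_1_home (a point): Upright spindle, one of four alike, in a row 105 mm apart on a fixed plate 100 x 425 x 12 mm. Point: on its axis, 16 mm above the work surface, where the underside of a cam fully home comes; z up. Shaft D-shaped, 24 mm in diameter, flat 6 mm from the axis on the +x side; top 38 mm above the point, last 6 mm tapering in by 3.5 mm. Turns only stiffly (0.6 N m).
- spindle_2_home (a point): Second spindle, like the first. Round each foot a dark sliding collar, 48 mm across, stands at first with its top 8 mm above this point and stays where it is left: it carries a cam's weight, gives way at about 7 N, and stops rigidly when its top is level with this point (cam fully home).
- spindle_3_home (a point): Third spindle, like the first. A cam whose bore is not turned to match the flat (x of cam along x of spindle, within about 0.1 rad) stays up on a shaft's tip.
- spindle_4_home (a point): Fourth spindle, like the first.
- dial_coarse (a joint): Turn of the outer (coarse, black) knob of the dial about its upright axis, rad: 0 = its white mark is at the white index line on the housing; positive = counter-clockwise seen from above. Stiff (0.1 N m), stays where it is left; range -2.6 to 2.6.
- dial_fine (a joint): Turn of the inner (fine, dark metal) knob, rad: 0 = its white mark is at the same index line; positive = counter-clockwise seen from above. Stiffness 0.04 N m, stays where it is left; range -2.6 to 2.6. The two knobs do not turn each other.
- coarse_grip (a point): On the dial's axis, 46 mm above the work surface, at the height to grip the outer knob: 60 mm in diameter, from 30 to 54 mm above the surface, over a fixed grey housing 100 x 100 x 28 mm whose index line lies on the -x side of this frame.
- fine_grip (a point): On the same axis, 72 mm above the work surface, at the height to grip the inner knob: 30 mm in diameter, from 54 to 84 mm above the surface, right above the outer knob.
- v_block_1: small steel V-block, 33 x 40 x 34 mm, standing by; origin under its centre. Not part of the job.
- v_block_2: small steel V-block, 33 x 40 x 34 mm, standing by; origin under its centre. Not part of the job.
- housing_18: round aluminium housing, 46 mm in diameter, 38 mm high, standing by; origin under its centre. Not part of the job.

How it is judged:
By the outcome, as a careful person would: the job done as asked, in the order asked, and still so for the second after the job is handed in, with the robot touching nothing.
Of cam_1, cam_2, cam_3, cam_4 only 3 to 4 are there at a start; the rules pass over those that are not, and their reading is None.
At some moment in a run one of cam_1, cam_2, cam_3, cam_4 may be knocked a few centimetres aside while the robot is not near it.
It also fails if it takes over 210 s, if anything falls off the work surface, if the arm or the gripper's body presses on something with over 40 N, if the wrist force passes 120 N, or if a joint passes its speed limit or range.

## Robot

A 6-joint arm with a two-finger parallel gripper is mounted at the origin on a cart in front of the work surface, level with it; the furniture and walls round the work are solid. World frame = base frame: x ahead of the robot, y to its left, z up, the work surface at z = 0. Lengths are in m, angles in degrees, forces in N, time in s.
With the tool pointing down it reaches from about 0.4 to 0.825 m from the base axis. Payload 7 kg.
Tool frame: the origin (TCP) lies between the finger pads; the fingertips stand 14 mm ahead of it and the grasp point (between the pads) lies 5 mm behind it (r.tips_ahead is the distance from the TCP to the fingertips, in m); z points along the fingers, y is the direction in which the jaws open and shut (so a half turn about z gives the same grasp; the last joint's range is limited). The gripper opens to 88 mm and grips with 3 to 60 N. Pads are 19 mm wide; open, the fingers measure 130 mm over their backs; the gripper's body (78 mm by 193 mm) begins 47 mm behind the grasp point.
Start: joints at [-48.524, 20.546, 0.682, 0, -70.136, -16.507], TCP at [0.285, -0.612, 0.241] pointing down, gripper open.
Joint ranges: [-176.03, 176.03], [-82.01, 121.73], [-58.28, 71.71], [-173.87, 95.51], [-174.79, -0.11], [-173.66, 173.66]. Speed limits (degrees/s): [136.94, 136.94, 172.46, 180, 180, 180].

## Interface

Orientations are given as [roll, pitch, yaw] about the fixed x, y, z axes, in that order (R = Rz(yaw) Ry(pitch) Rx(roll)).
In Python, from plant import r gives the robot as it stands.
- The arm moves only by the tool apply_moves, never from a script. Its arguments are lists of equal length, an entry for each row: "slide": the shift along the tool's x, y, z as a fraction of full scale, a list of three; "turn": the turn, a rotation vector about the tool's x, y, z as a fraction of full scale, a list of three; "jaw": the closure, from 0 (fully open) to 1 (shut). In form: {"slide": [[dx, dy, dz], ...], "turn": [[wx, wy, wz], ...], "jaw": [jaw, ...]}. A call has 1 to 8 rows; each row shifts and turns the commanded pose from where the row before left it, along the tool's axes as they then stand; what a row does not reach is not made up. Full scale, the value 1, is 0.1 m for a shift and 1.5 rad for a turn. A row lasts 1/10 s, in which the tool goes at most 50 mm and 8.59 degrees, less where a joint would pass 70% of its speed; a pose out of reach is approached as far as the arm can. A call with a number of a shift or a turn outside -1 to 1 is refused whole. A call with a gripper value outside its range is refused whole. The fingers move at their own pace and stop on an object; "newtons" is the grip in N (left out, the last holds). Time passes only in rows, so rows that do not move let the fingers close. It gives the time, the measured TCP pose, the force and the opening at its end, in the units of the state.
- r.get_state(): the state, without advancing time (a new reading comes with each control period).
- r.capture(name): name is "scene" or "side" or "wrist"; returns a dict with "pixels" (400x640x3 uint8, blue, green, red), "depth" (400x640 float32, m along the optical axis (not along the pixel's ray), 0 where there is no reading), "fx", "fy", "cx", "cy" (pixels), "rvec" (rotation vector, rad) and "tvec" (3), from world to camera coordinates, as OpenCV has them. Camera axes: x right, y down, z forward; pixel columns grow to the right and rows downward; lengths in m; the calibration is good to about 2 mm. A picture is of the moment at which its call begins.
- r.close_job(): hands the job in, once; it reports no verdict.
The state is a dict: "time_s": time; "joints": joint angles; "qd": joint speeds; "joint_torque": joint torques, N m; "tcp_pos": TCP position; "eef_rot": TCP orientation; "contact_force": force on the tool from outside, world axes, zero at the start; "moment": the same for the moment, N m; "gripper_width": finger opening in m.
Only numpy, scipy, OpenCV 4.12 (cv2) and the standard library are available. Lean on these libraries where they do the work, as an engineer would, in place of code of your own. Each camera call takes 0.05 s, during which the arm holds its last target.

## Working session

There is one attempt and no reset: what is moved stays moved. The work goes in short steps, Python scripts to look and compute and a tool call to move; the robot and the scene stay as the last step left them, time stands still between calls to the robot, and variables do not carry over. Pictures are saved under pics/ and viewed, and the job is handed in when it is done.

Besides the shell and the picture viewer there is one more tool, called as name(argument=value, ...) on one line, values as JSON. apply_moves: Moves the arm, as the interface text tells. Shift numbers are shares of 0.1 m and turn numbers shares of 1.5 rad, none past 1 either way. Its arguments: {"type":"object","properties":{"slide":{"type":"array"},"turn":{"type":"array"},"jaw":{"type":"array"},"newtons":{"type":"number"}},"required":["slide","turn","jaw"]}

```bash
ls; mkdir -p pics; cat > h.py <<'E'
import numpy as np, cv2
from plant import r
def cap(n,f=None):
    c=r.capture(n)
    if f: cv2.imwrite('pics/'+f,c['pixels'])
    c['R']=cv2.Rodrigues(np.array(c['rvec'],float))[0]; c['t']=np.array(c['tvec'],float).ravel()
    return c
def ray(c,u,v,z):
    d=np.array([(u-c['cx'])/c['fx'],(v-c['cy'])/c['fy'],1.0])
    o=-c['R'].T@c['t']; d=c['R'].T@d
    return o+d*(z-o[2])/d[2]
def proj(c,p):
    q=c['R']@np.array(p)+c['t']; return c['fx']*q[0]/q[2]+c['cx'],c['fy']*q[1]/q[2]+c['cy']
def cloud(c):
    d=c['depth']; v,u=np.mgrid[0:d.shape[0],0:d.shape[1]]
    P=np.stack([(u-c['cx'])/c['fx']*d,(v-c['cy'])/c['fy']*d,d],-1)
    return (P-c['t'])@c['R']
E
python3 - <<'E'
from h import *
print(r.get_state())
for n in ['scene','side','wrist']:
    c=cap(n,n+'0.png'); print(n,-c['R'].T@c['t'],c['R'][2],c['fx'],(c['depth']>0).mean())
print(r.get_state()['time_s'])
E
```

```text
pics
{'time_s': 0.0, 'joints': array([-4.85250700e+01,  2.05889999e+01,  6.33225950e-01, -1.92579027e-02,
       -7.01374795e+01, -1.65081540e+01]), 'qd': array([-0.02134296, -0.00763633, -0.12094684, -0.08612832,  0.03743682,
       -0.02250365]), 'joint_torque': array([-1.94136970e-03, -5.82721639e+01,  2.93046427e+01,  6.99693784e+00,
        6.68291192e-03, -1.76779972e-04]), 'tcp_pos': array([ 0.28469136, -0.61149535,  0.23964873]), 'eef_rot': array([ 1.79905446e+02, -9.14297880e-03, -1.55039774e+02]), 'contact_force': array([ 0.80113461,  0.51677108, -0.07495522]), 'moment': array([ 0.0410339 ,  0.05030319, -0.00808963]), 'gripper_width': 0.08782410077848375}
scene [-0.28935038  0.57306393  1.10582271] [ 0.60120904 -0.38207469 -0.7018309 ] 499.3954755480608 0.9961328125
side [0.29170701 1.00264631 0.4430408 ] [ 0.26927671 -0.90682681 -0.32427642] 436.61231691093053 0.9958984375
wrist [ 0.21625287 -0.64430695  0.38303474] [ 0.24945505  0.11723198 -0.96126419] 289.07617878732356 0.9959296875
0.15
```

View pics/scene0.png

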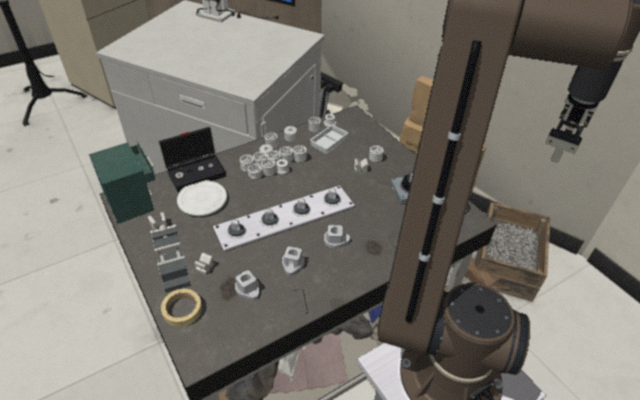

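View pics/side0.png

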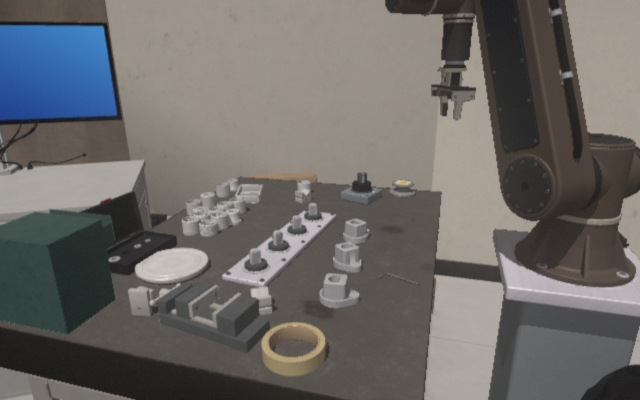

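View pics/wrist0.png

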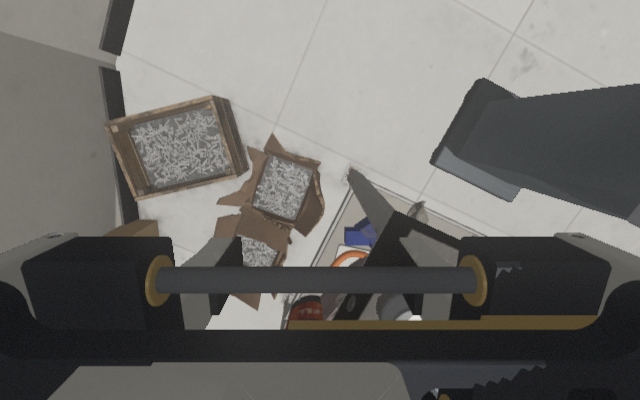

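The scene view shows three cams at about (246,285), (293,260) and (337,236). The spindle plate runs (235,230)–(333,198). The dial sits near (405,187), half hidden by the arm. The side view shows the same three cams and the dial at (362,190). Next I'll measure them from depth.

```bash
python3 - <<'E'
from h import *
for n in ['scene','side']:
    c=cap(n); np.savez('/tmp/'+n,**{k:np.array(v) for k,v in c.items()})
    P=cloud(c); 
    ok=(P[...,0]>0.25)&(P[...,0]<1)&(P[...,1]>-.6)&(P[...,1]<.6)&(c['depth']>0)
    z=P[...,2]; fl=ok&(abs(z)<.01); print(n,'floor',np.median(z[fl]),z[fl].std())
    m=(ok&(z>.010)&(z<.12)).astype(np.uint8)
    k,l,s,ce=cv2.connectedComponentsWithStats(m)
    for i in range(1,k):
        if s[i,4]>60:
            q=P[l==i]; print(i,ce[i].round(),s[i,4],q.min(0).round(3),q.max(0).round(3),np.median(q,0).round(3))
E
```

```text
scene floor -0.0006653684803913043 0.002998105348007859
1 [328. 133.] 379 [ 0.837 -0.311  0.01 ] [ 0.998 -0.163  0.039] [ 0.915 -0.263  0.021]
2 [314. 124.] 133 [ 0.955 -0.253  0.011] [ 0.999 -0.204  0.043] [ 0.974 -0.221  0.029]
3 [290. 133.] 138 [ 0.953 -0.149  0.01 ] [ 0.999 -0.101  0.04 ] [ 0.971 -0.119  0.031]
4 [271. 158.] 1438 [ 0.811 -0.116  0.01 ] [1.    0.107 0.043] [0.88  0.002 0.03 ]
10 [375. 153.] 169 [ 0.706 -0.343  0.01 ] [ 0.757 -0.294  0.042] [ 0.73  -0.319  0.03 ]
12 [199. 187.] 2291 [0.76  0.156 0.01 ] [1.    0.35  0.033] [0.891 0.264 0.015]
14 [143. 165.] 105 [0.918 0.389 0.107] [0.998 0.408 0.118] [0.957 0.398 0.112]
17 [360. 165.] 132 [ 0.686 -0.267  0.01 ] [ 0.735 -0.218  0.04 ] [ 0.705 -0.239  0.026]
20 [402. 186.] 387 [ 0.497 -0.322  0.01 ] [ 0.597 -0.251  0.089] [ 0.542 -0.285  0.028]
23 [130. 201.] 1234 [0.862 0.388 0.01 ] [0.997 0.531 0.12 ] [0.87  0.475 0.068]
24 [281. 217.] 2641 [ 0.57  -0.128  0.01 ] [0.709 0.3   0.059] [0.634 0.106 0.013]
27 [169. 255.] 1776 [0.546 0.39  0.01 ] [0.822 0.492 0.067] [0.653 0.444 0.046]
28 [335. 236.] 378 [ 0.457 -0.033  
[... 622 characters left out ...]
  0.01 ] [ 0.458 -0.346  0.044] [ 0.415 -0.376  0.026]
4 [303. 190.] 284 [ 0.689 -0.35   0.01 ] [ 0.757 -0.218  0.043] [ 0.718 -0.255  0.029]
5 [280. 247.] 3250 [ 0.572 -0.124  0.01 ] [0.712 0.3   0.058] [0.637 0.147 0.014]
6 [356. 229.] 451 [ 0.459 -0.032  0.01 ] [0.521 0.037 0.048] [0.486 0.019 0.03 ]
7 [ 92. 279.] 9747 [0.764 0.151 0.01 ] [1.    0.531 0.12 ] [0.875 0.474 0.038]
9 [347. 255.] 617 [0.444 0.124 0.01 ] [0.509 0.188 0.048] [0.475 0.165 0.029]
10 [337. 289.] 878 [0.423 0.275 0.01 ] [0.499 0.33  0.048] [0.462 0.315 0.028]
11 [208. 310.] 5681 [0.549 0.344 0.01 ] [0.823 0.492 0.066] [0.653 0.453 0.037]
12 [293. 346.] 1776 [0.441 0.421 0.01 ] [0.54  0.521 0.028] [0.488 0.483 0.024]
```

```bash
python3 - <<'E'
from h import *
a=cv2.imread('pics/scene0.png')[180:305,205:365]; cv2.imwrite('pics/z1.png',cv2.resize(a,None,fx=5,fy=4.8,interpolation=cv2.INTER_CUBIC)[:600])
b=cv2.imread('pics/side0.png')[165:310,220:420]; cv2.imwrite('pics/z2.png',cv2.resize(b,None,fx=4,fy=4,interpolation=cv2.INTER_CUBIC))
E
```

```text
(no output)
```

View pics/z1.png

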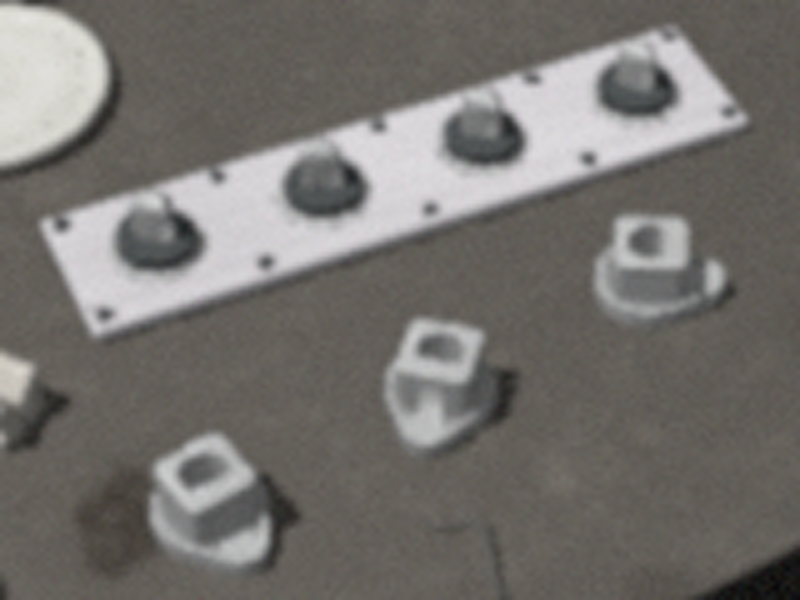

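View pics/z2.png

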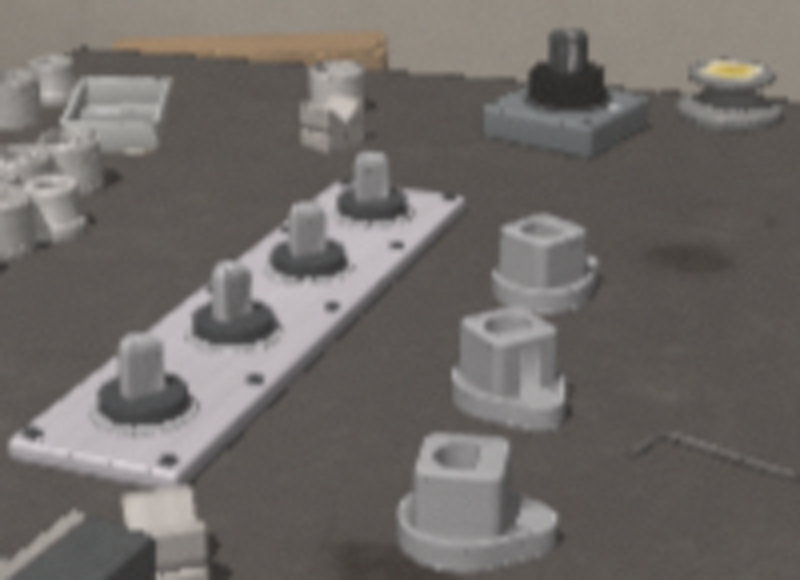

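```bash
cat >> h.py <<'E'
from scipy.spatial.transform import Rotation as Rot
def cur():
    s=r.get_state(); return np.array(s['tcp_pos']),Rot.from_euler('xyz',s['eef_rot'],degrees=True),s
def go(x,y,z,yaw,first='turn'):
    p,R,s=cur(); D=Rot.from_euler('xyz',[180,0,yaw],degrees=True)
    w=(R.inv()*D).as_rotvec()/1.5
    B=D if first=='turn' else R
    d=B.inv().apply(np.array([x,y,z])-p)/0.1
    print('t',round(s['time_s'],2),'pos',p.round(4),'rot',np.round(s['eef_rot'],2),'F',np.round(s['contact_force'],1),'gw',round(s['gripper_width'],4))
    print(first,'first; turn total',w.round(4),'rows>=',int(np.ceil(abs(w).max()/.098)),' slide total',d.round(4),'rows>=',int(np.ceil(np.linalg.norm(d)/.48)))
E
python3 -c "
from h import *
go(.45,.1,.28,180)"
```

```text
t 0.25 pos [ 0.2849 -0.6117  0.2401] rot [ 179.95   -0.   -155.03] F [ 0.1 -0.4  0.4] gw 0.088
turn first; turn total [ 5.000e-04 -2.000e-04  2.905e-01] rows>= 3  slide total [-1.6513  7.1171 -0.399 ] rows>= 16
```

apply_moves(slide=[[-0.3, 0, -0.1], [-0.3, 0, -0.1], [-0.3, 0, -0.1], [-0.4, 0.2, -0.1], [-0.35, 0.3, 0], [0, 0.4, 0], [0, 0.4, 0], [0, 0.4, 0]], turn=[[0, 0, 0.0968], [0, 0, 0.0968], [0, 0, 0.0968], [0, 0, 0], [0, 0, 0], [0, 0, 0], [0, 0, 0], [0, 0, 0]], jaw=[0, 0, 0, 0, 0, 0, 0, 0])

```text
time_s: 1.05
tcp_pos: [0.4456, -0.4146, 0.28]
eef_rot: [180.0, -0.0, -180.0]
contact_force: [1.1, 0.1, 0.7]
gripper_width: 0.0875
```

```bash
python3 -c "
from h import *
go(.45,.1,.28,180)"
```

```text
t 1.05 pos [ 0.4456 -0.4146  0.28  ] rot [ 1.7998e+02 -4.0000e-02 -1.7997e+02] F [1.1 0.1 0.7] gw 0.0875
turn first; turn total [ 0.0003 -0.0005  0.0003] rows>= 1  slide total [-4.4100e-02  5.1463e+00 -1.0000e-04] rows>= 11
```

apply_moves(slide=[[0, 0.4, 0], [0, 0.4, 0], [0, 0.4, 0], [0, 0, 0]], turn=[[0, 0, 0], [0, 0, 0], [0, 0, 0], [0, 0, 0]], jaw=[0, 0, 0, 0])

```text
time_s: 1.45
tcp_pos: [0.4453, -0.2929, 0.2813]
eef_rot: [180.0, 0.1, -179.8]
contact_force: [0.7, -0.4, 0.2]
gripper_width: 0.0878
```

```bash
python3 -c "
from h import *
cap('wrist','w1.png'); cap('scene','scene1.png')
go(.45,.1,.28,180)"
```

```text
t 1.55 pos [ 0.4458 -0.2955  0.2812] rot [-1.7998e+02  6.0000e-02 -1.7986e+02] F [ 0.9 -0.2 -0.3] gw 0.0875
turn first; turn total [-0.0003  0.0007  0.0016] rows>= 1  slide total [-0.0423  3.9555  0.0115] rows>= 9
```

View pics/w1.png

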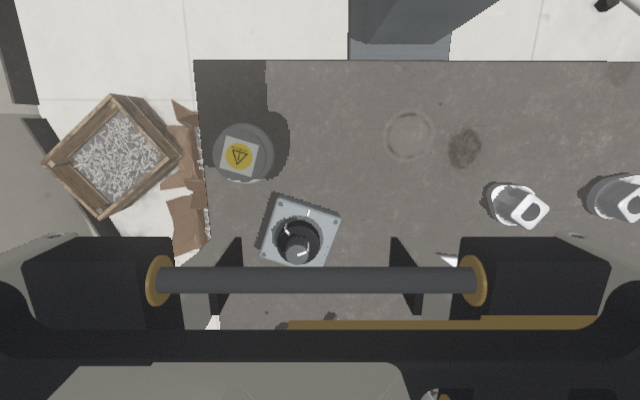

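The dial is at about (298,240) with white marks visible, but the fingers block part of it. I'll move the TCP forward so it comes clear.

apply_moves(slide=[[-0.4, 0, 0], [-0.4, 0, 0], [-0.4, 0, 0], [0, 0, 0]], turn=[[0, 0, 0], [0, 0, 0], [0, 0, 0], [0, 0, 0]], jaw=[0, 0, 0, 0])

```text
time_s: 1.95
tcp_pos: [0.569, -0.2973, 0.2779]
eef_rot: [180.0, -0.1, 180.0]
contact_force: [-0.3, -0.3, -1.1]
gripper_width: 0.0878
```

```bash
python3 -c "
from h import *
cap('wrist','w2.png')
go(.56,.1,.28,180)"
```

```text
t 2.0 pos [ 0.567  -0.2973  0.2782] rot [ 1.7997e+02 -1.7000e-01  1.7998e+02] F [-0.4  0.8 -1.1] gw 0.0875
turn first; turn total [ 0.0003 -0.002  -0.0002] rows>= 1  slide total [ 0.0699  3.9727 -0.0179] rows>= 9
```

View pics/w2.png

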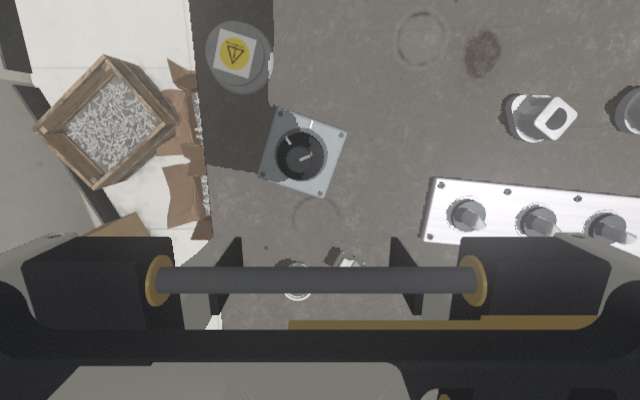

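apply_moves(slide=[[0, 0.48, 0], [0, 0.48, 0], [0, 0.48, 0], [0, 0.48, 0], [0, 0.48, 0], [0, 0.48, 0], [0, 0.48, 0], [0, 0.48, 0]], turn=[[0, 0, 0], [0, 0, 0], [0, 0, 0], [0, 0, 0], [0, 0, 0], [0, 0, 0], [0, 0, 0], [0, 0, 0]], jaw=[0, 0, 0, 0, 0, 0, 0, 0])

```text
time_s: 2.8
tcp_pos: [0.565, 0.0884, 0.2809]
eef_rot: [180.0, 0.0, 179.9]
contact_force: [1.8, 0.2, -1.0]
gripper_width: 0.0876
```

apply_moves(slide=[[0, 0, 0], [0, 0, 0]], turn=[[0, 0, 0], [0, 0, 0]], jaw=[0, 0])

```text
time_s: 3.0
tcp_pos: [0.5652, 0.0879, 0.2805]
eef_rot: [-180.0, -0.0, -179.9]
contact_force: [-0.6, -1.0, -0.1]
gripper_width: 0.0877
```

```bash
python3 -c "
from h import *
cap('wrist','w3.png')
go(.7,.1,.28,180)"
```

```text
t 3.05 pos [0.5652 0.087  0.2805] rot [-1.7998e+02 -1.0000e-02 -1.7999e+02] F [ 0.1 -0.3 -0.4] gw 0.0875
turn first; turn total [-0.0002 -0.0002  0.0001] rows>= 1  slide total [-1.3477  0.1303  0.0052] rows>= 3
```

View pics/w3.png

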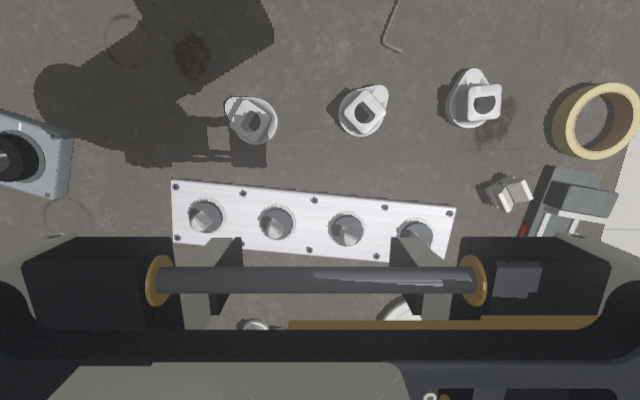

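This view shows all three cams, at about (250,120), (362,108) and (475,100). Their noses point upper-left, upper-right and up. The spindles are at (206,215), (276,222), (346,230) and (415,238). I'll measure from depth and the ray casts.

```bash
cat >> h.py <<'E'
def rays(c,uv,z): return np.array([ray(c,u,v,z) for u,v in uv])
def cams(c,cents):
    P=cloud(c); z=P[...,2]
    for (x,y) in cents:
        near=np.hypot(P[...,0]-x,P[...,1]-y)<.06
        top=(near&(z>.036)&(z<.052)).astype(np.uint8)
        k,l,s,ce=cv2.connectedComponentsWithStats(top)
        i=1+np.argmax(s[1:,4]); m=(l==i).astype(np.uint8)
        cs,_=cv2.findContours(m,cv2.RETR_EXTERNAL,cv2.CHAIN_APPROX_NONE); cn=max(cs,key=cv2.contourArea)[:,0]
        W=rays(c,cn,.044)[:,:2]; rect=cv2.minAreaRect((W*1e3).astype(np.float32))
        b=np.array(rect[0])/1e3
        # plate: low points
        pl=near&(z>.006)&(z<.022); Q=P[pl]
        rr=np.hypot(Q[:,0]-b[0],Q[:,1]-b[1]); f=(rr>.034)&(rr<.05); 
        an=np.degrees(np.arctan2((Q[f,1]-b[1]).mean(),(Q[f,0]-b[0]).mean())) if f.sum() else None
        print('cam c',b.round(4),'size mm',np.round(rect[1],1),'rectang',round(rect[2],1),'nose',an,f.sum(),'maxr',rr[rr<.055].max().round(3),'ztop',np.median(P[m>0][:,2]).round(4))
E
python3 - <<'E'
from h import *
c=cap('wrist'); np.savez('/tmp/w3',**{k:np.array(v) for k,v in c.items()})
P=cloud(c)
for uv in [(250,120),(362,108),(475,100),(206,215),(276,222),(346,230),(320,175)]: print(uv,P[uv[1],uv[0]].round(3))
cams(c,[(.49,.005),(.475,.157),(.46,.30)])
E
python3 - <<'E'
import cv2
a=cv2.imread('pics/w3.png')[60:265,160:520]
cv2.imwrite('pics/z3.png',cv2.resize(a,(800,456),interpolation=cv2.INTER_CUBIC))
E
```

```text
(250, 120) [ 0.487 -0.005  0.006]
(362, 108) [ 0.471  0.15  -0.001]
(475, 100) [ 0.46   0.306 -0.001]
(206, 215) [ 0.619 -0.073  0.027]
(276, 222) [0.627 0.029 0.033]
(346, 230) [0.637 0.129 0.04 ]
(320, 175) [0.565 0.092 0.   ]
cam c [0.488  0.0033] size mm [42.3 41.8] rectang 55.9 nose -123.00949616047211 173 maxr 0.046 ztop 0.0428
cam c [0.4769 0.1467] size mm [41.2 42.2] rectang 45.5 nose 134.7976895879693 175 maxr 0.045 ztop 0.0428
cam c [0.4657 0.2927] size mm [41.5 45.3] rectang 6.2 nose -178.31697623602915 194 maxr 0.045 ztop 0.0427
```

View pics/z3.png

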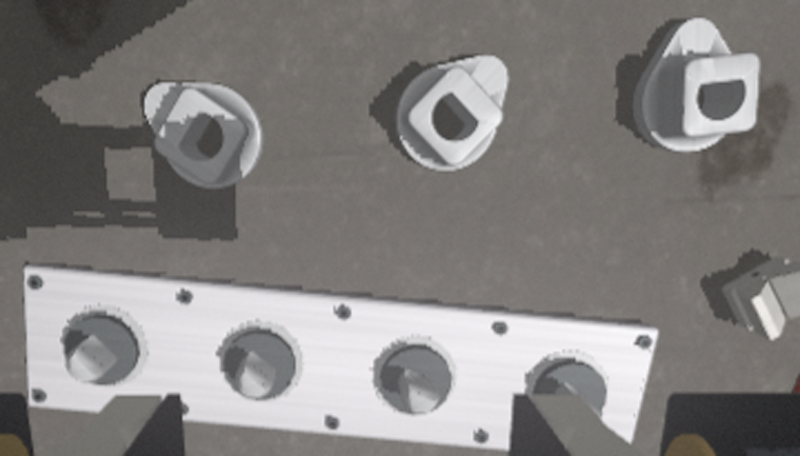

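apply_moves(slide=[[-0.45, 0, 0], [-0.45, 0, 0], [-0.45, 0, 0], [-0.15, 0.1, 0], [0, 0, 0], [0, 0, 0]], turn=[[0, 0, 0], [0, 0, 0], [0, 0, 0], [0, 0, 0], [0, 0, 0], [0, 0, 0]], jaw=[0, 0, 0, 0, 0, 0])

```text
time_s: 3.7
tcp_pos: [0.7154, 0.0958, 0.2797]
eef_rot: [-180.0, -0.1, 179.9]
contact_force: [0.3, 0.3, 0.8]
gripper_width: 0.0878
```

```bash
python3 - <<'E'
from h import *
c=cap('wrist','w4.png'); np.savez('/tmp/w4',**{k:np.array(v) for k,v in c.items()})
go(.7,.1,.2,180)
P=cloud(c); z=P[...,2]
m=((z>.045)&(z<.062)&(P[...,0]>.55)&(P[...,0]<.73)&(P[...,1]>-.15)&(P[...,1]<.32)).astype(np.uint8)
k,l,s,ce=cv2.connectedComponentsWithStats(m)
for i in range(1,k):
    if s[i,4]>20: print(ce[i].round(1),s[i,4],P[l==i].mean(0).round(4),ray(c,*ce[i],.054).round(4))
g=c['pixels'].min(-1); 
m=((g>170)&(abs(z-.012)<.006)&(P[...,0]>.55)&(P[...,0]<.75)&(P[...,1]>-.15)&(P[...,1]<.35)).astype(np.uint8)
cs,_=cv2.findContours(m,0,1); cn=max(cs,key=cv2.contourArea)[:,0]; W=rays(c,cn,.012)[:,:2]
print(cv2.minAreaRect((W*1e3).astype(np.float32)))
a=c['pixels'][100:270,160:480]; cv2.imwrite('pics/z4.png',cv2.resize(a,(800,425),interpolation=cv2.INTER_CUBIC))
E
```

```text
t 3.75 pos [0.715  0.0961 0.2804] rot [-1.7998e+02 -3.0000e-02  1.7992e+02] F [-1.1 -1.1  0.1] gw 0.0877
turn first; turn total [-0.0002 -0.0004 -0.001 ] rows>= 1  slide total [0.1504 0.0388 0.8041] rows>= 2
[176.7 110.3] 263 [ 0.6255 -0.0756  0.051 ] [ 0.6256 -0.0742  0.054 ]
[261.4 119. ] 245 [0.6359 0.0277 0.0511] [0.6359 0.0282 0.054 ]
[345.3 127.8] 239 [0.6466 0.1314 0.0512] [0.6465 0.1312 0.054 ]
[427.1 135.9] 240 [0.6566 0.2342 0.051 ] [0.6565 0.2331 0.054 ]
((643.6026611328125, 117.38328552246094), (347.0520324707031, 97.51448822021484), 84.21761322021484)
```

View pics/w4.png

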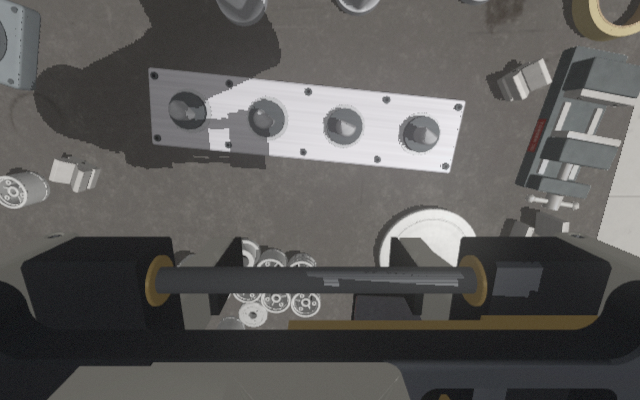

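View pics/z4.png

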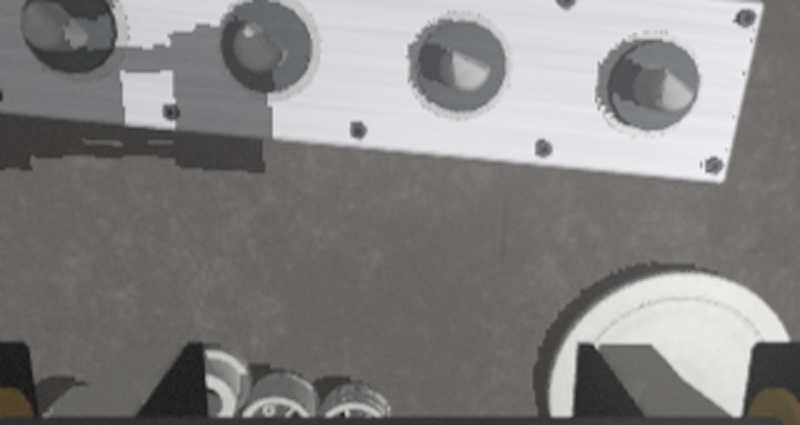

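The spindles come out near (0.626,-0.074), (0.636,0.028), (0.647,0.131) and (0.657,0.233). I need closer views to read the flats.

apply_moves(slide=[[0, 0.4, 0.45], [0, 0.45, 0.45], [0, 0, 0.45], [0, 0, 0.35], [0, 0, 0], [0, 0, 0]], turn=[[0, 0, 0], [0, 0, 0], [0, 0, 0], [0, 0, 0], [0, 0, 0], [0, 0, 0]], jaw=[0, 0, 0, 0, 0, 0])

```text
time_s: 4.35
tcp_pos: [0.7155, 0.1657, 0.1294]
eef_rot: [-180.0, 0.0, -180.0]
contact_force: [0.2, -0.4, 0.5]
gripper_width: 0.0875
```

```bash
python3 - <<'E'
from h import *
c=cap('wrist','w5.png'); np.savez('/tmp/w5',**{k:np.array(v) for k,v in c.items()})
go(.715,-.02,.11,180)
a=c['pixels'][10:240,200:480]; cv2.imwrite('pics/z5.png',cv2.resize(a,(730,600),interpolation=cv2.INTER_CUBIC))
E
```

```text
t 4.4 pos [0.7165 0.1661 0.1309] rot [ 179.96    0.19 -179.98] F [0.4 0.1 0.4] gw 0.0878
turn first; turn total [0.0004 0.0022 0.0002] rows>= 1  slide total [ 0.015  -1.861   0.2087] rows>= 4
```

View pics/w5.png

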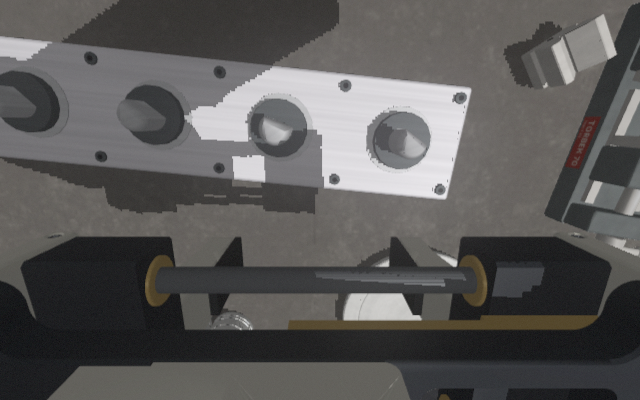

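View pics/z5.png

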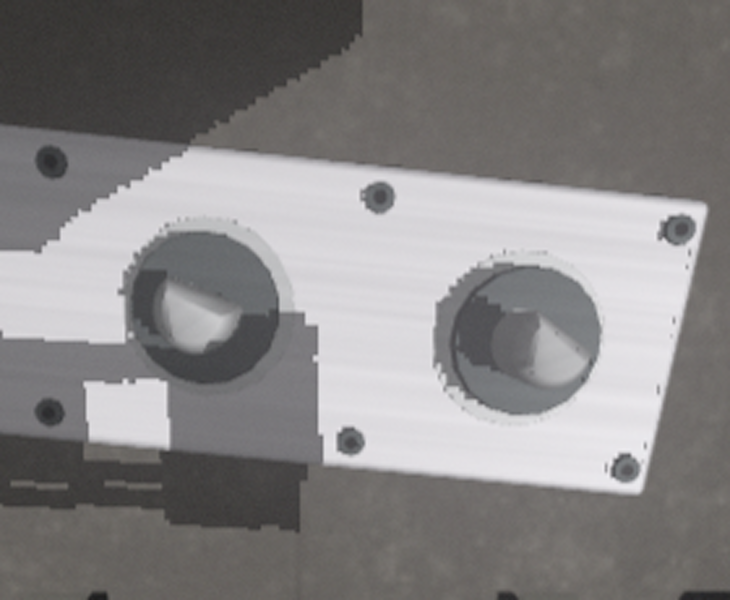

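```bash
python3 - <<'E'
from h import *
c=dict(np.load('/tmp/w5.npz'))
P=cloud(c); z=P[...,2]
out=[]
for (x,y) in [(.636,.028),(.647,.131),(.657,.233)]:
    im=np.zeros((300,300,3),np.uint8)
    q=P[(abs(P[...,0]-x)<.03)&(abs(P[...,1]-y)<.03)&(c['depth']>0)]
    for p in q:
        zz=p[2]; col=(80,80,80) if zz<.018 else (200,0,0) if zz<.028 else (0,200,0) if zz<.046 else (0,200,255) if zz<.050 else (255,255,255)
        cv2.circle(im,(int(150+(p[1]-y)*5000),int(150+(p[0]-x)*5000)),1,col,-1)
    out.append(im)
    mc=q[(q[:,2]>.0215)&(q[:,2]<.028)]; mt=q[q[:,2]>.051]
    print(len(mc),mc.mean(0).round(4),mt.mean(0).round(4),mt[:,2].max())
cv2.imwrite('pics/m5.png',cv2.resize(np.hstack(out),(798,266)))
E
```

```text
1740 [0.6333 0.0341 0.0231] [0.6361 0.0281 0.0528] 0.05473531522663147
1866 [0.6434 0.1343 0.0231] [0.6708 0.1134 0.1733] 0.20570421732518204
1708 [0.6532 0.235  0.0231] [0.6788 0.2285 0.1985] 0.22462510630053031
```

View pics/m5.png

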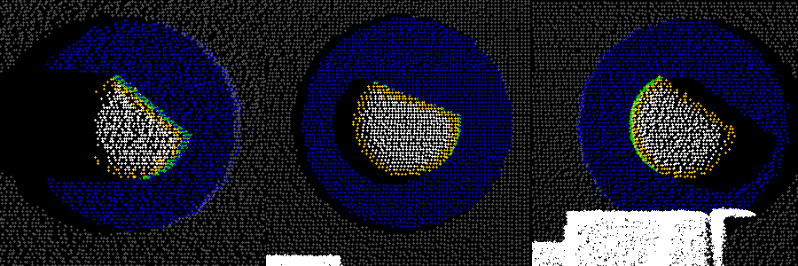

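The flats are plain, and each spindle is turned differently. I'll fit the collar circle for the axis and find the flat direction as the minimum support of the shaft's outline.

```bash
cat >> h.py <<'E'
def spin(c,x,y,zc=.024):
    P=cloud(c)
    q=P[(np.hypot(P[...,0]-x,P[...,1]-y)<.035)&(c['depth']>0)]
    mc=q[(q[:,2]>zc-.0035)&(q[:,2]<zc+.003)]
    hull=cv2.convexHull((mc[:,:2]*1e3).astype(np.float32))[:,0]
    (cx,cy),rad=cv2.minEnclosingCircle(hull)
    a=np.c_[2*hull,np.ones(len(hull))]; s=np.linalg.lstsq(a,(hull**2).sum(1),rcond=None)[0]
    r2=np.sqrt(s[2]+s[0]**2+s[1]**2)
    b=np.array([cx,cy])
    T=q[(q[:,2]>.034)&(q[:,2]<.06)&(np.hypot(q[:,0]-cx/1e3,q[:,1]-cy/1e3)<.016)]; H=cv2.convexHull((T[:,:2]*1e3).astype(np.float32))[:,0]
    th=np.radians(np.arange(0,360,.5)); n=np.c_[np.cos(th),np.sin(th)]
    h=((H-b)@n.T).max(0); i=h.argmin()
    # line refine: hull pts within 1mm of support at min, fitLine
    e=H[((H-b)@n[i])>h[i]-.8]; 
    L=cv2.fitLine(e.astype(np.float32),cv2.DIST_L2,0,.01,.01).ravel(); la=(np.degrees(np.arctan2(L[1],L[0]))+90)%180
    print('axis mec',np.round([cx,cy],1),round(rad,1),'lsq',s[:2].round(1),round(r2,1),'flat ang',np.degrees(th[i]),'h',round(h[i],2),'hmax',round(np.median(h),1),'line',la.round(1),len(e))
E
python3 - <<'E'
from h import *
c=dict(np.load('/tmp/w5.npz'))
for x,y in [(.636,.028),(.647,.131),(.657,.233)]: spin(c,x,y)
E
```

```text
axis mec [634.2  28.5] 24.3 lsq [634.3  28.6] 23.8 flat ang 140.5 h 6.38 hmax 11.7 line 141.4 5
axis mec [644.8 132.9] 23.8 lsq [644.7 132.9] 23.6 flat ang 158.5 h 6.03 hmax 11.8 line 158.5 5
axis mec [654.9 237.1] 24.0 lsq [655.1 236.9] 23.7 flat ang 144.5 h 5.88 hmax 12.0 line 144.6 7
```

apply_moves(slide=[[0, -0.45, 0], [0, -0.45, 0], [0, -0.45, 0], [0, -0.45, 0], [0, -0.1, 0], [0, 0, 0], [0, 0, 0]], turn=[[0, 0, 0], [0, 0, 0], [0, 0, 0], [0, 0, 0], [0, 0, 0], [0, 0, 0], [0, 0, 0]], jaw=[0, 0, 0, 0, 0, 0, 0])

```text
time_s: 5.1
tcp_pos: [0.7164, -0.0236, 0.1302]
eef_rot: [180.0, 0.2, 180.0]
contact_force: [0.1, 0.1, -0.2]
gripper_width: 0.088
```

```bash
python3 - <<'E'
from h import *
c=cap('wrist','w6.png'); np.savez('/tmp/w6',**{k:np.array(v) for k,v in c.items()})
go(.56,.1,.15,180)
for x,y in [(.626,-.074),(.636,.028),(.647,.131)]: spin(c,x,y)
E
```

```text
t 5.15 pos [ 0.7162 -0.0229  0.1297] rot [ 1.7997e+02  1.5000e-01 -1.7997e+02] F [-0.5  1.4 -0.9] gw 0.0877
turn first; turn total [0.0004 0.0018 0.0004] rows>= 1  slide total [ 1.5624  1.2289 -0.2032] rows>= 5
axis mec [624.1 -76.1] 23.9 lsq [624.1 -76.1] 23.6 flat ang 133.5 h 6.15 hmax 11.8 line 133.9 7
axis mec [634.4  28.1] 23.9 lsq [634.5  28.1] 23.6 flat ang 142.0 h 6.12 hmax 11.9 line 142.4 5
axis mec [644.6 132.4] 24.3 lsq [644.8 132.5] 23.9 flat ang 158.5 h 6.12 hmax 11.9 line 158.9 5
```

View pics/w6.png

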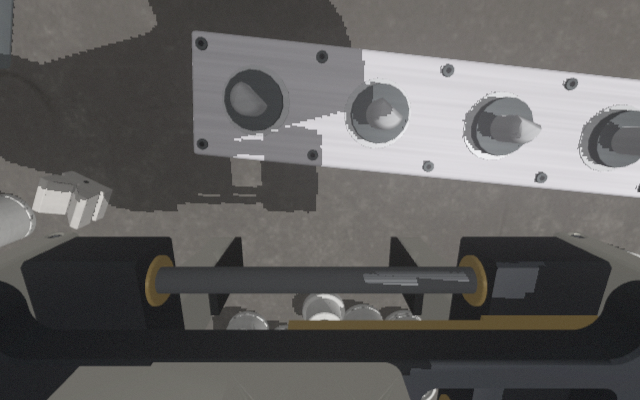

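The flats are at 133.7° (s1), 141.7° (s2), 158.6° (s3) and 144.5° (s4), with 104.9 mm spacing, which matches the given 105. Next come close views of the cams.

apply_moves(slide=[[0.48, 0, 0], [0.48, 0.2, 0], [0.45, 0.48, 0], [0.12, 0.48, 0], [0, 0.48, 0], [0, 0.48, 0], [0, 0.3, 0], [0, 0, 0]], turn=[[0, 0, 0], [0, 0, 0], [0, 0, 0], [0, 0, 0], [0, 0, 0], [0, 0, 0], [0, 0, 0], [0, 0, 0]], jaw=[0, 0, 0, 0, 0, 0, 0, 0])

```text
time_s: 5.95
tcp_pos: [0.575, 0.2116, 0.1286]
eef_rot: [179.9, 0.1, -179.6]
contact_force: [-0.1, -1.2, 0.1]
gripper_width: 0.0873
```

```bash
python3 - <<'E'
from h import *
c=cap('wrist','w7.png'); np.savez('/tmp/w7',**{k:np.array(v) for k,v in c.items()})
cams(c,[(.477,.147),(.466,.293)])
go(.466,.293,.10,180)
E
```

```text
cam c [0.4775 0.1488] size mm [42.4 41.7] rectang 45.7 nose 137.23517997141875 445 maxr 0.044 ztop 0.0428
cam c [0.4658 0.2942] size mm [41.5 43.3] rectang 6.4 nose -176.58656437849183 505 maxr 0.045 ztop 0.0428
t 6.0 pos [0.5747 0.2097 0.1283] rot [ 1.7996e+02  5.0000e-02 -1.7971e+02] F [ 0.3 -1.   0.9] gw 0.0874
turn first; turn total [0.0004 0.0006 0.0034] rows>= 1  slide total [1.0867 0.8332 0.2832] rows>= 3
```

View pics/w7.png

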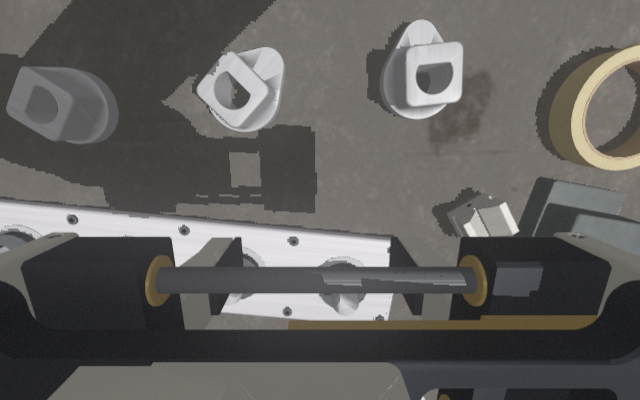

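```bash
sed -i 's/(z>.036)&(z<.052)/(z>.0408)\&(z<.047)/' h.py; python3 - <<'E'
from h import *
for n in ['w3','w7']:
    c=dict(np.load(f'/tmp/{n}.npz')); print(n)
    cams(c,[(.477,.147),(.466,.293)])
E
```

```text
w3
cam c [0.4769 0.147 ] size mm [40.9 41.8] rectang 45.5 nose 134.951191664996 166 maxr 0.045 ztop 0.0429
cam c [0.4656 0.2943] size mm [41.9 41.9] rectang 7.7 nose -174.02497336843874 193 maxr 0.045 ztop 0.0429
w7
cam c [0.4773 0.1484] size mm [41.6 41.6] rectang 45.7 nose 136.16095405552062 446 maxr 0.044 ztop 0.0429
cam c [0.4657 0.2949] size mm [41.5 41.8] rectang 6.4 nose -174.82499393670412 495 maxr 0.045 ztop 0.0429
```

```bash
python3 -c "
from h import *
go(.4657,.2946,.034,-173.5)"
```

```text
t 6.0 pos [0.5747 0.2097 0.1283] rot [ 1.7996e+02  5.0000e-02 -1.7971e+02] F [ 0.3 -1.   0.9] gw 0.0874
turn first; turn total [ 0.0004  0.0006 -0.0722] rows>= 1  slide total [0.9865 0.9671 0.9432] rows>= 4
```

apply_moves(slide=[[0, 0, 0], [0.3, 0.3, 0], [0.3, 0.3, 0], [0.3, 0.3, 0], [0.0865, 0.0671, 0.1], [0, 0, 0.3], [0, 0, 0], [0, 0, 0]], turn=[[0, 0, -0.0722], [0, 0, 0], [0, 0, 0], [0, 0, 0], [0, 0, 0], [0, 0, 0], [0, 0, 0], [0, 0, 0]], jaw=[0, 0, 0, 0, 0, 0, 0, 0])

```text
time_s: 6.8
tcp_pos: [0.4666, 0.291, 0.0879]
eef_rot: [-179.9, -0.0, -173.8]
contact_force: [0.2, 0.4, 0.7]
gripper_width: 0.0878
```

```bash
python3 -c "
from h import *
go(.4657,.2946,.034,-173.5); cap('side','s8.png'); cap('wrist','w8.png')"
```

```text
t 6.8 pos [0.4666 0.291  0.0879] rot [-1.7993e+02 -5.0000e-02 -1.7377e+02] F [0.2 0.4 0.7] gw 0.0878
turn first; turn total [-0.0008 -0.0005 -0.0032] rows>= 1  slide total [0.0044 0.0367 0.5393] rows>= 2
```

View pics/s8.png

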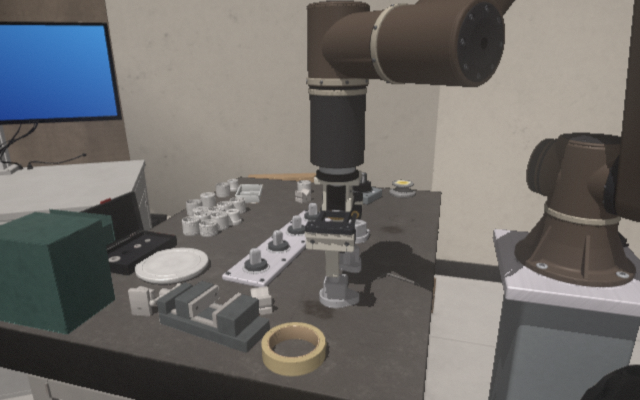

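View pics/w8.png

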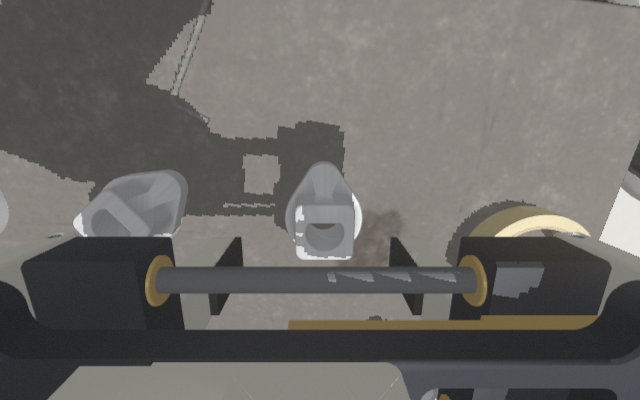

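The cam sits square between the jaws at about (325,228). I'll descend and grip it.

apply_moves(slide=[[0, 0.035, 0.2], [0, 0, 0.24], [0, 0, 0.1], [0, 0, 0], [0, 0, 0], [0, 0, 0], [0, 0, 0], [0, 0, 0]], turn=[[0, 0, 0], [0, 0, 0], [0, 0, 0], [0, 0, 0], [0, 0, 0], [0, 0, 0], [0, 0, 0], [0, 0, 0]], jaw=[0, 0, 0, 0, 1, 1, 1, 1], newtons=40)

```text
time_s: 7.7
tcp_pos: [0.4664, 0.2953, 0.0345]
eef_rot: [180.0, 0.0, -173.8]
contact_force: [0.6, 0.6, -0.0]
gripper_width: 0.0609
```

```bash
python3 -c "
from h import *
go(.4657,.2946,.034,-173.5)"
```

```text
t 7.7 pos [0.4664 0.2953 0.0345] rot [ 1.7995e+02  5.0000e-02 -1.7378e+02] F [ 0.6  0.6 -0. ] gw 0.0609
turn first; turn total [ 0.0006  0.0006 -0.0033] rows>= 1  slide total [ 0.0074 -0.0061  0.0052] rows>= 1
```

apply_moves(slide=[[0, 0, 0], [0, 0, 0], [0, 0, 0], [0, 0, 0], [0, 0, -0.2], [0, 0, -0.4], [0, 0, -0.3], [0, 0, 0]], turn=[[0, 0, 0], [0, 0, 0], [0, 0, 0], [0, 0, 0], [0, 0, 0], [0, 0, 0], [0, 0, 0], [0, 0, 0]], jaw=[1, 1, 1, 1, 1, 1, 1, 1])

```text
time_s: 8.5
tcp_pos: [0.4678, 0.2966, 0.1279]
eef_rot: [179.8, 0.3, -173.7]
contact_force: [0.2, 0.0, -1.4]
gripper_width: 0.0416
```

```bash
python3 -c "
from h import *
cap('wrist','w9.png'); go(.655,.237,.125,144.5)"
```

```text
t 8.55 pos [0.4667 0.2957 0.1256] rot [ 1.7985e+02  1.4000e-01 -1.7378e+02] F [-0.8 -0.8 -3.2] gw 0.042
turn first; turn total [0.0023 0.001  0.4854] rows>= 5  slide total [-1.8738  0.6156  0.0058] rows>= 5
```

View pics/w9.png

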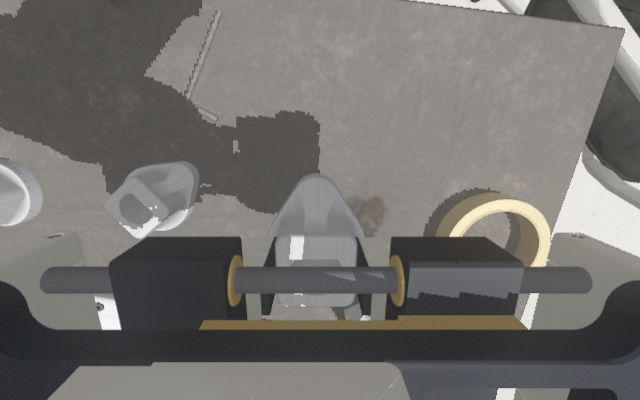

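The cam is held, with its nose pointing along tool +x. I'll check the bore's offset in the tool frame from the position of the nose tip.

```bash
cat >> h.py <<'E'
def held(c):
    p,R,s=cur(); P=cloud(c).reshape(-1,3); Q=R.inv().apply(P-p)*1e3
    m=(abs(Q[:,1])<40)&(Q[:,0]>25)&(Q[:,0]<60)&(Q[:,2]>8)&(Q[:,2]<34); q=Q[m]
    print('n',len(q),'nose tip x',np.percentile(q[:,0],99.5).round(1),'max',q[:,0].max().round(1),'plate top z',np.median(q[:,2]).round(1))
    t=q[q[:,0]>q[:,0].max()-3]; print('tip y',t[:,1].mean().round(1))
    for x0 in (32,36,40): 
        t=q[abs(q[:,0]-x0)<1]; print(x0,'y range',t[:,1].min().round(1),t[:,1].max().round(1))
    m=(abs(Q[:,1])<15)&(Q[:,0]>12)&(Q[:,0]<30)&(Q[:,2]>-6)&(Q[:,2]<14); print('hub face x',np.percentile(Q[m,0],[50,90]).round(1),m.sum())
E
python3 - <<'E'
from h import *
c=cap('wrist'); held(c)
E
```

```text
n 1703 nose tip x 44.7 max 44.9 plate top z 19.5
tip y -0.4
32 y range -16.8 15.9
36 y range -14.2 13.3
40 y range -11.8 10.4
hub face x [20.8 21.1] 692
```

The cam is centred in the grip: the nose tip is at 44.9 of 45 mm and the hub face at 21 mm. Moving to s4.

apply_moves(slide=[[0, 0, 0], [0, 0, 0], [0, 0, 0], [0, 0, 0], [0, 0, 0], [0, 0, 0], [-0.4, 0.13, 0], [-0.4, 0.13, 0]], turn=[[0, 0, 0.0971], [0, 0, 0.0971], [0, 0, 0.0971], [0, 0, 0.0971], [0, 0, 0.0971], [0, 0, 0], [0, 0, 0], [0, 0, 0]], jaw=[1, 1, 1, 1, 1, 1, 1, 1])

```text
time_s: 9.4
tcp_pos: [0.5558, 0.2631, 0.1202]
eef_rot: [179.9, -1.5, 145.6]
contact_force: [1.6, 1.6, -2.2]
gripper_width: 0.042
```

apply_moves(slide=[[-0.4, 0.13, 0], [-0.4, 0.13, 0], [-0.27, 0.1, 0], [0, 0, 0], [0, 0, 0], [0, 0, 0]], turn=[[0, 0, 0], [0, 0, 0], [0, 0, 0], [0, 0, 0], [0, 0, 0], [0, 0, 0]], jaw=[1, 1, 1, 1, 1, 1])

```text
time_s: 10.0
tcp_pos: [0.6633, 0.2323, 0.1174]
eef_rot: [179.9, -1.5, 145.5]
contact_force: [-0.6, 0.7, -1.7]
gripper_width: 0.0416
```

```bash
python3 -c "
from h import *
go(.655,.2375,.100,144.5)"
```

```text
t 10.0 pos [0.6633 0.2323 0.1174] rot [179.94  -1.54 145.53] F [-0.6  0.7 -1.7] gw 0.0416
turn first; turn total [ 0.0006 -0.0179  0.012 ] rows>= 1  slide total [ 0.0973 -0.006   0.1737] rows>= 1
```

apply_moves(slide=[[0, 0, 0], [0.097, -0.006, 0.05], [0, 0, 0], [0, 0, 0]], turn=[[0.0006, -0.0179, 0.012], [0, 0, 0], [0, 0, 0], [0, 0, 0]], jaw=[1, 1, 1, 1])

```text
time_s: 10.4
tcp_pos: [0.6554, 0.2382, 0.1137]
eef_rot: [179.9, 0.0, 144.6]
contact_force: [0.5, 1.1, -3.3]
gripper_width: 0.0418
```

```bash
python3 -c "
from h import *
go(.655,.2375,.100,144.5); print(r.get_state()['joints'].round(1)); c=cap('wrist','w10.png'); held(c)"
```

```text
t 10.4 pos [0.6554 0.2382 0.1137] rot [1.7990e+02 2.0000e-02 1.4458e+02] F [ 0.5  1.1 -3.3] gw 0.0418
turn first; turn total [0.0012 0.0002 0.001 ] rows>= 1  slide total [-0.0004 -0.0081  0.1366] rows>= 1
[  35.9   27.9   -5.2   -0.   -56.8 -161.3]
n 1743 nose tip x 45.1 max 45.4 plate top z 21.3
tip y -2.0
32 y range -19.0 14.4
36 y range -16.2 11.8
40 y range -13.5 9.4
hub face x [21.1 21.3] 713
```

View pics/w10.png

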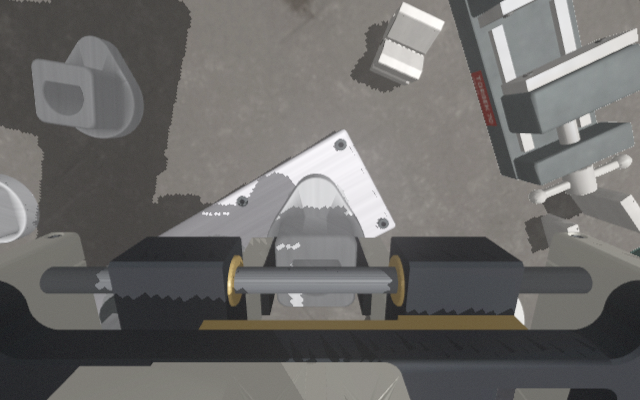

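```bash
python3 - <<'E'
from h import *
for i in range(5):
    c=cap('wrist'); p,R,s=cur(); o=-c['R'].T@c['t']; print(p.round(4),s['eef_rot'].round(2),o.round(4),R.inv().apply(o-p).round(4)); held(c) if i in(0,4) else 0
E
```

```text
[0.6562 0.2378 0.1139] [1.7987e+02 5.0000e-02 1.4453e+02] [0.5939 0.2795 0.2571] [ 0.0748 -0.0019 -0.1433]
n 1733 nose tip x 44.9 max 45.0 plate top z 21.1
tip y -2.0
32 y range -18.5 14.5
36 y range -16.0 12.0
40 y range -13.3 9.1
hub face x [20.9 21.2] 715
[0.6564 0.2377 0.1138] [1.7987e+02 5.0000e-02 1.4450e+02] [0.5942 0.2793 0.2571] [ 0.0747 -0.0019 -0.1434]
[0.6565 0.2376 0.1138] [1.7987e+02 5.0000e-02 1.4449e+02] [0.5943 0.2792 0.2571] [ 0.0746 -0.0019 -0.1434]
[0.6564 0.2375 0.1137] [1.7988e+02 5.0000e-02 1.4448e+02] [0.5944 0.2791 0.257 ] [ 0.0746 -0.0018 -0.1434]
[0.6564 0.2374 0.1136] [1.7988e+02 5.0000e-02 1.4447e+02] [0.5944 0.279  0.2569] [ 0.0745 -0.0019 -0.1434]
n 1677 nose tip x 44.6 max 44.8 plate top z 21.1
tip y -1.8
32 y range -18.1 14.5
36 y range -15.6 12.0
40 y range -12.7 9.0
hub face x [20.6 20.9] 717
```

```bash
python3 - <<'E'
from h import *
for n,p,e in [('w3',(.5652,.087,.2805),(-179.98,-.01,-179.99)),('w4',(.715,.0961,.2804),(-179.98,-.03,179.92)),('w5',(.7165,.1661,.1309),(179.96,.19,-179.98)),('w6',(.7162,-.0229,.1297),(179.97,.15,-179.97)),('w7',(.5747,.2097,.1283),(179.96,.05,-179.71))]:
    c=dict(np.load(f'/tmp/{n}.npz')); R=Rot.from_euler('xyz',e,degrees=True); o=-c['R'].T@c['t']; print(n,(o-p).round(4),R.inv().apply(o-np.array(p)).round(4), Rot.from_matrix(c['R']@R.as_matrix()).as_euler('xyz',degrees=True).round(2))
E
```

```text
w3 [-0.0755 -0.0013  0.1433] [ 0.0755 -0.0013 -0.1433] [ 1.000e-02  1.601e+01 -9.001e+01]
w4 [-0.0749 -0.0013  0.1427] [ 0.075  -0.0015 -0.1427] [-2.000e-02  1.596e+01 -9.004e+01]
w5 [-0.0766 -0.0017  0.1417] [ 0.0761 -0.0015 -0.142 ] [-7.000e-02  1.586e+01 -9.001e+01]
w6 [-0.0758 -0.002   0.1436] [ 0.0754 -0.0019 -0.1438] [-1.000e-02  1.606e+01 -9.006e+01]
w7 [-0.0755 -0.      0.1434] [ 0.0754  0.0004 -0.1435] [ 5.000e-02  1.607e+01 -8.994e+01]
```

The gripped cam should sit at tool y=0 but appears at about -1.9 mm. That suggests a camera bias fixed to the tool frame. I can test this by comparing fixed plate screws seen from the two yaws.

```bash
python3 - <<'E'
from h import *
c0=dict(np.load('/tmp/w5.npz')); c1=cap('wrist')
def screws(c):
    P=cloud(c); g=cv2.cvtColor(c['pixels'],cv2.COLOR_BGR2GRAY)
    reg=(abs(P[...,2]-.011)<.006)&(P[...,0]>.55)&(P[...,0]<.75)&(P[...,1]>-.15)&(P[...,1]<.32)
    reg=cv2.morphologyEx(reg.astype(np.uint8),cv2.MORPH_CLOSE,np.ones((9,9)))
    m=((g<110)&(reg>0)).astype(np.uint8); k,l,s,ce=cv2.connectedComponentsWithStats(m)
    for i in range(1,k):
        if 15<s[i,4]<200 and max(s[i,2:4])<18: print(ce[i].round(1),s[i,4],s[i,2:4],ray(c,*ce[i],.012).round(4))
screws(c0);print();screws(c1)
E
```

```text
[90.3 57.9] 168 [14 15] [ 0.5897 -0.0201  0.012 ]
[219.3  71.6] 147 [13 14] [0.6    0.0845 0.012 ]
[345.   84.1] 45 [8 9] [0.6095 0.1889 0.012 ]
[458.9  96.9] 49 [10 10] [0.6196 0.2856 0.012 ]
[100.6 156.1] 137 [14 13] [ 0.6694 -0.0281  0.012 ]
[218.6 167.5] 111 [12 12] [0.6797 0.0765 0.012 ]
[333.1 178.7] 56 [ 8 10] [0.6899 0.1803 0.012 ]
[440.2 189.9] 17 [5 5] [0.7004 0.2794 0.012 ]

[340.5 142.6] 17 [4 5] [0.6204 0.2867 0.012 ]
[242.4 200.7] 35 [9 7] [0.6116 0.1886 0.012 ]
[383.2 222.2] 19 [5 5] [0.7005 0.2785 0.012 ]
```

The screws don't confirm that bias: the differences are 1 mm or less and scattered. The lead-in tolerates a few mm, so I'll descend gently and watch the side forces.

apply_moves(slide=[[0, 0, 0.12], [0, 0, 0.12], [0, 0, 0.04], [0, 0, 0.03], [0, 0, 0.03], [0, 0, 0]], turn=[[0, 0, 0], [0, 0, 0], [0, 0, 0], [0, 0, 0], [0, 0, 0], [0, 0, 0]], jaw=[1, 1, 1, 1, 1, 1])

```text
time_s: 11.35
tcp_pos: [0.6562, 0.2377, 0.0791]
eef_rot: [179.9, 0.0, 144.5]
contact_force: [-0.5, 1.5, -2.5]
gripper_width: 0.0417
```

```bash
python3 -c "
from h import *
go(.656,.238,.05,144.5)"
```

```text
t 11.35 pos [0.6562 0.2377 0.0791] rot [1.7990e+02 4.0000e-02 1.4448e+02] F [-0.5  1.5 -2.5] gw 0.0417
turn first; turn total [ 0.0011  0.0004 -0.0002] rows>= 1  slide total [0.004  0.0014 0.2909] rows>= 1
```

The underside is already 9 mm below the shaft tip with no extra force, so the bore has engaged. Pressing on.

apply_moves(slide=[[0, 0, 0.1], [0, 0, 0.08], [0, 0, 0.04], [0, 0, 0.04], [0, 0, 0.03], [0, 0, 0]], turn=[[0, 0, 0], [0, 0, 0], [0, 0, 0], [0, 0, 0], [0, 0, 0], [0, 0, 0]], jaw=[1, 1, 1, 1, 1, 1])

```text
time_s: 11.95
tcp_pos: [0.6563, 0.2377, 0.0507]
eef_rot: [179.9, 0.1, 144.5]
contact_force: [-2.5, 2.6, 1.8]
gripper_width: 0.0417
```

```bash
python3 -c "
from h import *
go(.656,.238,.05,144.5)"
```

```text
t 11.95 pos [0.6563 0.2377 0.0507] rot [1.7989e+02 5.0000e-02 1.4450e+02] F [-2.5  2.6  1.8] gw 0.0417
turn first; turn total [ 0.0012  0.0006 -0.    ] rows>= 1  slide total [0.004  0.0007 0.0067] rows>= 1
```

apply_moves(slide=[[0, 0, 0.015], [0, 0, 0.01], [0, 0, 0]], turn=[[0, 0, 0], [0, 0, 0], [0, 0, 0]], jaw=[1, 1, 1])

```text
time_s: 12.25
tcp_pos: [0.6564, 0.2377, 0.05]
eef_rot: [179.9, 0.1, 144.5]
contact_force: [-7.5, 1.0, 13.3]
gripper_width: 0.0419
```

apply_moves(slide=[[0, 0, 0.01], [0, 0, 0]], turn=[[0, 0, 0], [0, 0, 0]], jaw=[1, 1])

```text
time_s: 12.45
tcp_pos: [0.6564, 0.2377, 0.05]
eef_rot: [179.9, 0.1, 144.5]
contact_force: [-9.6, 0.2, 19.3]
gripper_width: 0.0414
```

There's a rigid stop at TCP z=0.0500 with 19 N, so the cam is home. I'll release it and rise.

apply_moves(slide=[[0, 0, -0.02], [0, 0, 0], [0, 0, 0], [0, 0, 0], [0, 0, -0.3], [0, 0, -0.4], [0, 0, -0.3], [0, 0, 0]], turn=[[0, 0, 0], [0, 0, 0], [0, 0, 0], [0, 0, 0], [0, 0, 0], [0, 0, 0], [0, 0, 0], [0, 0, 0]], jaw=[0.3, 0.3, 0.3, 0.3, 0.3, 0.3, 0.3, 0.3])

```text
time_s: 13.25
tcp_pos: [0.6588, 0.2386, 0.1544]
eef_rot: [179.5, 0.3, 144.5]
contact_force: [1.0, 0.3, 0.1]
gripper_width: 0.0617
```

```bash
python3 - <<'E'
from h import *
cap('side','s11.png'); c=cap('wrist','w11.png')
cs=cap('scene','sc11.png')
cams(cs,[(.475,.148),(.488,.003)])
go(.575,.15,.15,180)
P=cloud(cs); q=P[np.hypot(P[...,0]-.655,P[...,1]-.238)<.045]; print(np.percentile(q[:,2],[90,97,99]))
E
```

```text
cam c [0.4763 0.1533] size mm [41.7 44.8] rectang 45.2 nose 136.33350518871205 34 maxr 0.053 ztop 0.0434
cam c [0.4934 0.0153] size mm [22.7 42.2] rectang 57.5 nose -177.01186235860413 5 maxr 0.036 ztop 0.0434
t 13.4 pos [0.6558 0.2373 0.1484] rot [1.7992e+02 2.0000e-02 1.4446e+02] F [ 0.2 -0.1 -0.4] gw 0.061
turn first; turn total [ 0.0008  0.0005 -0.4135] rows>= 5  slide total [ 0.8085 -0.8727 -0.016 ] rows>= 3
[0.57711325 0.57829561 0.57889994]
```

View pics/w11.png

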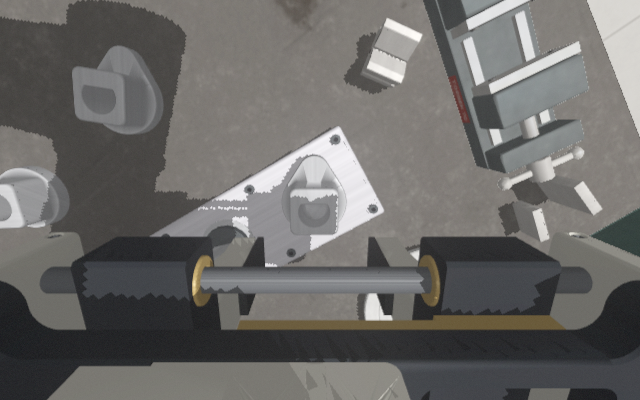

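View pics/s11.png

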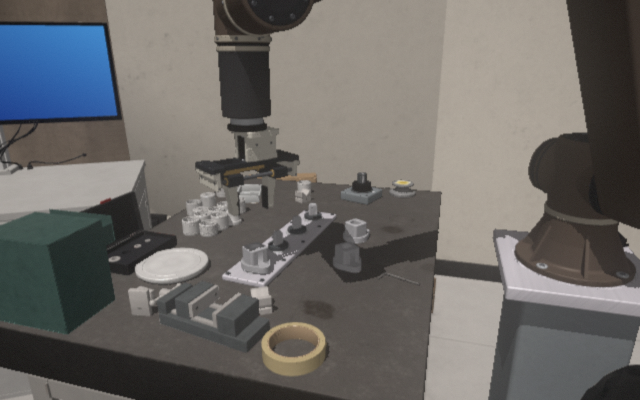

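Cam is down on s4. Cam B is next: grip yaw -134.4 with j6 well inside its range, then turn to -111.4 at s3.

```bash
python3 -c "
from h import *
go(.54,.212,.13,-134.4)"
```

```text
t 13.4 pos [0.6558 0.2373 0.1484] rot [1.7992e+02 2.0000e-02 1.4446e+02] F [ 0.2 -0.1 -0.4] gw 0.061
turn first; turn total [ 6.000e-04  8.000e-04 -9.441e-01] rows>= 10  slide total [0.9911 0.6509 0.184 ] rows>= 3
```

apply_moves(slide=[[0, 0, 0], [0, 0, 0], [0, 0, 0], [0, 0, 0], [0, 0, 0], [0, 0, 0], [0, 0, 0], [0, 0, 0]], turn=[[0, 0, -0.08], [0, 0, -0.08], [0, 0, -0.08], [0, 0, -0.08], [0, 0, -0.08], [0, 0, -0.08], [0, 0, -0.08], [0, 0, -0.08]], jaw=[0, 0, 0, 0, 0, 0, 0, 0])

```text
time_s: 14.2
tcp_pos: [0.6555, 0.237, 0.147]
eef_rot: [-180.0, -0.1, -160.2]
contact_force: [-0.4, 0.1, 0.5]
gripper_width: 0.0875
```

apply_moves(slide=[[0, 0, 0], [0, 0, 0], [0, 0, 0], [0, 0, 0], [0.35, 0.22, 0], [0.35, 0.22, 0.08], [0.29, 0.21, 0.1], [0, 0, 0]], turn=[[0, 0, -0.08], [0, 0, -0.08], [0, 0, -0.08], [0, 0, -0.064], [0, 0, 0], [0, 0, 0], [0, 0, 0], [0, 0, 0]], jaw=[0, 0, 0, 0, 0, 0, 0, 0])

```text
time_s: 15.0
tcp_pos: [0.5351, 0.2098, 0.1281]
eef_rot: [179.9, -0.3, -134.4]
contact_force: [1.1, 1.6, 0.1]
gripper_width: 0.0877
```

apply_moves(slide=[[0, 0, 0], [0, 0, 0]], turn=[[0, 0, 0], [0, 0, 0]], jaw=[0, 0])

```text
time_s: 15.2
tcp_pos: [0.5413, 0.2126, 0.1305]
eef_rot: [-180.0, 0.1, -134.4]
contact_force: [0.4, -0.1, -0.3]
gripper_width: 0.0878
```

```bash
python3 - <<'E'
from h import *
c=cap('wrist','w12.png'); cams(c,[(.477,.148)]); go(.477,.148,.034,-134.4)
E
```

```text
cam c [0.4772 0.1476] size mm [40.9 41.5] rectang 45.6 nose 136.04538872643295 380 maxr 0.044 ztop 0.0429
t 15.25 pos [0.5414 0.2126 0.1305] rot [-1.7996e+02  1.1000e-01 -1.3439e+02] F [1.1 0.1 0.7] gw 0.0878
turn first; turn total [-0.0005  0.0013  0.0001] rows>= 1  slide total [0.9119 0.0083 0.9652] rows>= 3
```

View pics/w12.png

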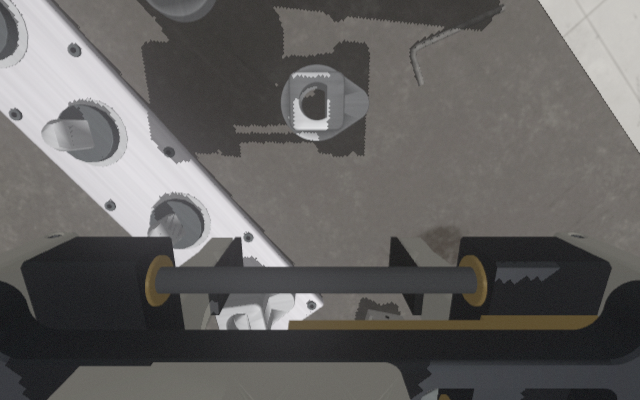

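The cam measures the same again: (477.2,147.6) mm, yaw 135.6°.

apply_moves(slide=[[0.35, 0, 0.1], [0.35, 0.008, 0.1], [0.212, 0, 0.2], [0, 0, 0.25], [0, 0, 0.2], [0, 0, 0.115], [0, 0, 0], [0, 0, 0]], turn=[[0, 0, 0], [0, 0, 0], [0, 0, 0], [0, 0, 0], [0, 0, 0], [0, 0, 0], [0, 0, 0], [0, 0, 0]], jaw=[0, 0, 0, 0, 0, 0, 0, 0])

```text
time_s: 16.05
tcp_pos: [0.477, 0.148, 0.0343]
eef_rot: [-180.0, 0.1, -134.4]
contact_force: [0.8, -0.3, 0.7]
gripper_width: 0.0876
```

apply_moves(slide=[[0, 0, 0], [0, 0, 0], [0, 0, 0], [0, 0, 0], [0, 0, 0], [0, 0, 0], [0, 0, 0], [0, 0, 0]], turn=[[0, 0, 0], [0, 0, 0], [0, 0, 0], [0, 0, 0], [0, 0, 0], [0, 0, 0], [0, 0, 0], [0, 0, 0]], jaw=[1, 1, 1, 1, 1, 1, 1, 1])

```text
time_s: 16.85
tcp_pos: [0.4764, 0.1477, 0.0342]
eef_rot: [-180.0, 0.1, -134.4]
contact_force: [-0.1, -0.3, 2.7]
gripper_width: 0.0412
```

apply_moves(slide=[[0, 0, -0.2], [0, 0, -0.4], [0, 0, -0.3], [0, 0, 0], [0, 0, 0]], turn=[[0, 0, 0], [0, 0, 0], [0, 0, 0], [0, 0, 0], [0, 0, 0]], jaw=[1, 1, 1, 1, 1])

```text
time_s: 17.35
tcp_pos: [0.4759, 0.1476, 0.1241]
eef_rot: [-180.0, 0.2, -134.4]
contact_force: [0.1, -0.5, -3.8]
gripper_width: 0.0413
```

```bash
python3 - <<'E'
from h import *
c=cap('wrist','w13.png'); held(c); go(.6455,.1328,.1,-111.4)
E
```

```text
n 596 nose tip x 30.1 max 30.3 plate top z 21.2
tip y -0.1Traceback (most recent call last):
  File "<stdin>", line 2, in <module>
  File "h.py", line 66, in held
    t=q[abs(q[:,0]-x0)<1]; print(x0,'y range',t[:,1].min().round(1),t[:,1].max().round(1))
                                              ~~~~~~~~~~^^
    return umr_minimum(a, axis, None, out, keepdims, initial, where)
ValueError: zero-size array to reduction operation minimum which has no identity
```

View pics/w13.png

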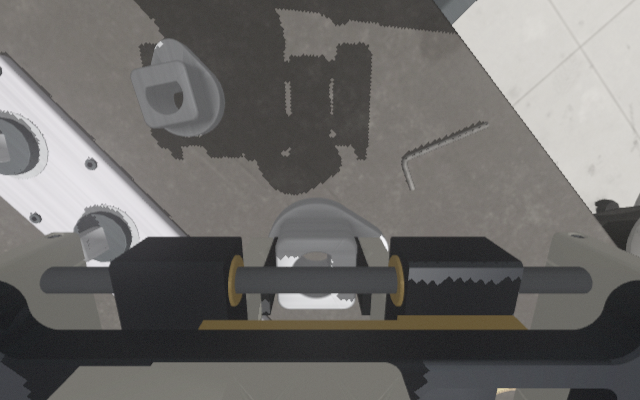

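Held well, with about -0.6 mm offset along tool x. Heading to s3.

```bash
python3 - <<'E'
from h import *
go(.645,.1325,.115,-111.4)
E
```

```text
t 17.4 pos [0.4754 0.1472 0.1233] rot [ 1.7999e+02  6.0000e-02 -1.3442e+02] F [-0.3  0.1 -1.9] gw 0.0414
turn first; turn total [-0.      0.0007 -0.2678] rows>= 3  slide total [-0.4818 -1.633   0.0827] rows>= 4
```

apply_moves(slide=[[0, 0, 0], [0, 0, 0], [0, 0, 0], [0, 0, 0], [-0.1, -0.33, 0], [-0.1, -0.33, 0], [-0.1, -0.33, 0], [-0.1, -0.33, 0]], turn=[[0, 0, -0.067], [0, 0, -0.067], [0, 0, -0.067], [0, 0, -0.067], [0, 0, 0], [0, 0, 0], [0, 0, 0], [0, 0, 0]], jaw=[1, 1, 1, 1, 1, 1, 1, 1])

```text
time_s: 18.2
tcp_pos: [0.6139, 0.1362, 0.1219]
eef_rot: [179.9, -0.1, -111.4]
contact_force: [0.9, 0.0, -2.7]
gripper_width: 0.0416
```

apply_moves(slide=[[-0.08, -0.31, 0], [0, 0, 0], [0, 0, 0], [0, 0, 0]], turn=[[0, 0, 0], [0, 0, 0], [0, 0, 0], [0, 0, 0]], jaw=[1, 1, 1, 1])

```text
time_s: 18.6
tcp_pos: [0.6441, 0.1326, 0.1226]
eef_rot: [179.9, -0.0, -111.4]
contact_force: [0.0, -0.2, -2.0]
gripper_width: 0.0413
```

```bash
python3 - <<'E'
from h import *
go(.645,.1325,.079,-111.4); c=cap('wrist','w14.png'); go(.645,.1325,.079,-111.4)
E
```

```text
t 18.6 pos [0.6441 0.1326 0.1226] rot [ 1.7993e+02 -3.0000e-02 -1.1137e+02] F [ 0.  -0.2 -2. ] gw 0.0413
turn first; turn total [ 0.0008 -0.0004  0.0004] rows>= 1  slide total [-0.0024 -0.0091  0.4362] rows>= 1
t 18.65 pos [0.6443 0.1328 0.1233] rot [ 1.7998e+02  1.0000e-02 -1.1134e+02] F [ 0.1  0.2 -1.7] gw 0.0416
turn first; turn total [0.0002 0.0001 0.0007] rows>= 1  slide total [ 3.000e-04 -8.000e-03  4.431e-01] rows>= 1
```

View pics/w14.png

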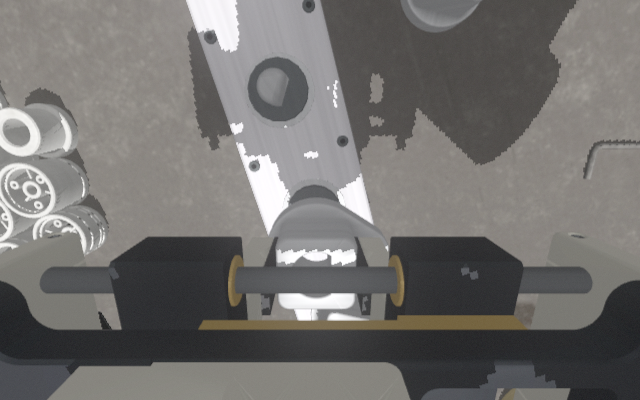

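apply_moves(slide=[[0, -0.008, 0.15], [0, 0, 0.14], [0, 0, 0.05], [0, 0, 0.05], [0, 0, 0.05], [0, 0, 0]], turn=[[0, 0, 0], [0, 0, 0], [0, 0, 0], [0, 0, 0], [0, 0, 0], [0, 0, 0]], jaw=[1, 1, 1, 1, 1, 1])

```text
time_s: 19.25
tcp_pos: [0.646, 0.1326, 0.0797]
eef_rot: [-180.0, 0.1, -111.4]
contact_force: [-0.1, 0.5, -2.5]
gripper_width: 0.0412
```

Engaged, with no side force. Pressing down.

apply_moves(slide=[[0, 0, 0.1], [0, 0, 0.09], [0, 0, 0.04], [0, 0, 0.04], [0, 0, 0.03], [0, 0, 0.02], [0, 0, 0]], turn=[[0, 0, 0], [0, 0, 0], [0, 0, 0], [0, 0, 0], [0, 0, 0], [0, 0, 0], [0, 0, 0]], jaw=[1, 1, 1, 1, 1, 1, 1])

```text
time_s: 19.95
tcp_pos: [0.6462, 0.1328, 0.0501]
eef_rot: [-179.9, 0.1, -111.3]
contact_force: [-8.2, -1.8, 13.9]
gripper_width: 0.0415
```

apply_moves(slide=[[0, 0, 0.01], [0, 0, 0]], turn=[[0, 0, 0], [0, 0, 0]], jaw=[1, 1])

```text
time_s: 20.15
tcp_pos: [0.6462, 0.1328, 0.0501]
eef_rot: [-179.9, 0.1, -111.3]
contact_force: [-10.1, -1.2, 21.3]
gripper_width: 0.0416
```

Rigid stop again at 0.0501 with 21 N. Release, rise, then view cam A.

apply_moves(slide=[[0, 0, -0.02], [0, 0, 0], [0, 0, 0], [0, 0, 0], [0, 0, -0.3], [0, 0, -0.4], [0, 0, -0.3], [0, 0, 0]], turn=[[0, 0, 0], [0, 0, 0], [0, 0, 0], [0, 0, 0], [0, 0, 0], [0, 0, 0], [0, 0, 0], [0, 0, 0]], jaw=[0.3, 0.3, 0.3, 0.3, 0.3, 0.3, 0.3, 0.3])

```text
time_s: 20.95
tcp_pos: [0.649, 0.1336, 0.1545]
eef_rot: [-179.6, 0.4, -111.3]
contact_force: [0.9, 0.0, -0.7]
gripper_width: 0.0614
```

```bash
python3 - <<'E'
from h import *
c=cap('wrist','w15.png'); cap('side','s15.png'); go(.53,.07,.13,-123.5)
E
```

```text
t 21.05 pos [0.6464 0.1329 0.1499] rot [-1.7988e+02  1.7000e-01 -1.1136e+02] F [-0.9  1.  -0.5] gw 0.0611
turn first; turn total [-0.0012  0.0021  0.1412] rows>= 2  slide total [1.1669 0.624  0.199 ] rows>= 3
```

View pics/w15.png

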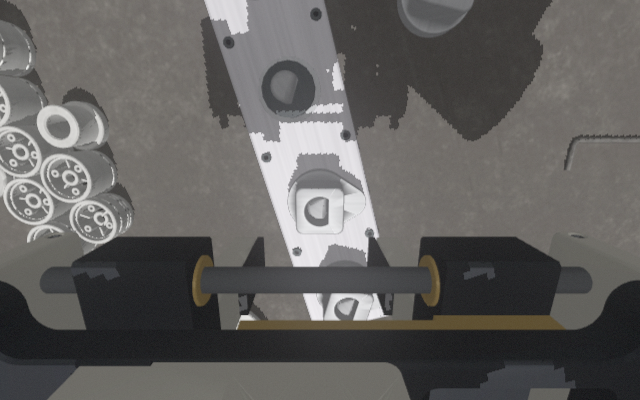

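View pics/s15.png

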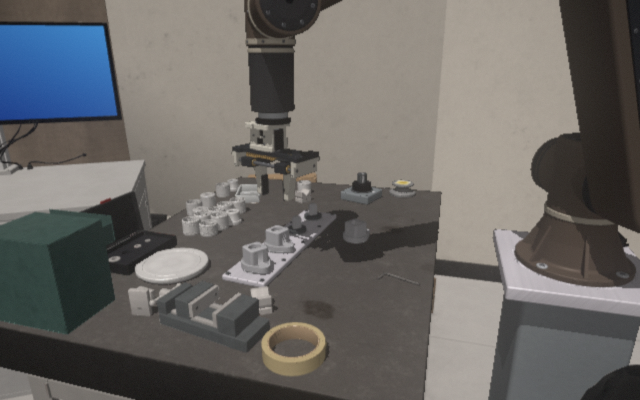

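Cams are on s3 and s4, and the third is still standing at side (356,232).

apply_moves(slide=[[0, 0, 0], [0, 0, 0], [0.38, 0.2, 0.06], [0.38, 0.2, 0.07], [0.38, 0.2, 0.07], [0, 0, 0], [0, 0, 0], [0, 0, 0]], turn=[[0, 0, 0.07], [0, 0, 0.071], [0, 0, 0], [0, 0, 0], [0, 0, 0], [0, 0, 0], [0, 0, 0], [0, 0, 0]], jaw=[0, 0, 0, 0, 0, 0, 0, 0])

```text
time_s: 21.85
tcp_pos: [0.534, 0.071, 0.1288]
eef_rot: [-179.9, 0.1, -123.5]
contact_force: [-0.3, 0.2, 0.4]
gripper_width: 0.0873
```

```bash
python3 - <<'E'
from h import *
c=cap('wrist','w16.png'); cams(c,[(.488,.003)]); spin(c,.6345,.028); spin(c,.624,-.076); go(.488,.003,.034,-123.5)
E
```

```text
cam c [0.4883 0.0023] size mm [41.5 41.5] rectang 56.1 nose -123.69307485173105 432 maxr 0.045 ztop 0.043
axis mec [634.   27.6] 24.0 lsq [634.2  27.8] 23.7 flat ang 140.5 h 6.35 hmax 11.6 line 139.6 6
axis mec [623.8 -76.6] 24.2 lsq [623.9 -76.3] 23.8 flat ang 131.0 h 7.14 hmax 11.4 line 130.4 4
t 21.9 pos [0.5342 0.0712 0.1289] rot [-1.7994e+02  1.1000e-01 -1.2346e+02] F [ 0.6 -0.5  1.7] gw 0.0876
turn first; turn total [-0.0007  0.0013  0.0005] rows>= 1  slide total [0.8236 0.0091 0.9486] rows>= 3
```

View pics/w16.png

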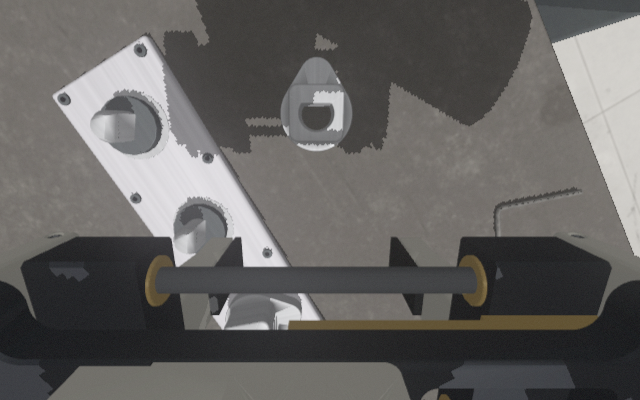

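apply_moves(slide=[[0.35, 0, 0.1], [0.35, 0.003, 0.1], [0.128, 0, 0.2], [0, 0, 0.25], [0, 0, 0.2], [0, 0, 0.1], [0, 0, 0], [0, 0, 0]], turn=[[0, 0, 0], [0, 0, 0], [0, 0, 0], [0, 0, 0], [0, 0, 0], [0, 0, 0], [0, 0, 0], [0, 0, 0]], jaw=[0, 0, 0, 0, 0, 0, 0, 0])

```text
time_s: 22.7
tcp_pos: [0.4882, 0.0022, 0.0342]
eef_rot: [-179.9, 0.1, -123.4]
contact_force: [-0.1, -0.3, 0.1]
gripper_width: 0.0874
```

apply_moves(slide=[[0, 0, 0], [0, 0, 0], [0, 0, 0], [0, 0, 0], [0, 0, 0], [0, 0, 0], [0, 0, 0], [0, 0, 0]], turn=[[0, 0, 0], [0, 0, 0], [0, 0, 0], [0, 0, 0], [0, 0, 0], [0, 0, 0], [0, 0, 0], [0, 0, 0]], jaw=[1, 1, 1, 1, 1, 1, 1, 1])

```text
time_s: 23.5
tcp_pos: [0.4876, 0.0019, 0.0341]
eef_rot: [-179.9, 0.1, -123.5]
contact_force: [-0.2, 0.5, 2.0]
gripper_width: 0.0415
```

apply_moves(slide=[[0, 0, -0.2], [0, 0, -0.4], [0, 0, -0.3], [0, 0, 0], [0, 0, 0]], turn=[[0, 0, 0], [0, 0, 0], [0, 0, 0], [0, 0, 0], [0, 0, 0]], jaw=[1, 1, 1, 1, 1])

```text
time_s: 24.0
tcp_pos: [0.4871, 0.0019, 0.124]
eef_rot: [-179.9, 0.2, -123.5]
contact_force: [0.5, -0.6, -3.2]
gripper_width: 0.0417
```

```bash
python3 - <<'E'
from h import *
c=cap('wrist','w17.png'); held(c); go(.635,.0283,.12,141.7)
E
```

```text
n 1602 nose tip x 43.8 max 44.1 plate top z 20.2
tip y -0.1
32 y range -16.1 15.5
36 y range -13.1 13.0
40 y range -10.7 10.4
hub face x [19.8 20.1] 715
t 24.05 pos [0.4864 0.0016 0.1231] rot [ 1.7999e+02  7.0000e-02 -1.2351e+02] F [-0.  -0.6 -4.2] gw 0.0418
turn first; turn total [8.000e-04 5.000e-04 1.103e+00] rows>= 12  slide total [-1.0003  1.1302  0.0311] rows>= 4
```

apply_moves(slide=[[0, 0, 0], [0, 0, 0], [0, 0, 0], [0, 0, 0], [0, 0, 0], [0, 0, 0], [0, 0, 0], [0, 0, 0]], turn=[[0, 0, 0.08], [0, 0, 0.08], [0, 0, 0.08], [0, 0, 0.08], [0, 0, 0.08], [0, 0, 0.08], [0, 0, 0.08], [0, 0, 0.08]], jaw=[1, 1, 1, 1, 1, 1, 1, 1])

```text
time_s: 24.85
tcp_pos: [0.4861, 0.0014, 0.122]
eef_rot: [-180.0, -0.1, -178.8]
contact_force: [0.3, 0.2, -3.2]
gripper_width: 0.0414
```

apply_moves(slide=[[0, 0, 0], [0, 0, 0], [0, 0, 0], [0, 0, 0], [0, 0, 0], [0, 0, 0], [0, 0, 0], [0, 0, 0]], turn=[[0, 0, 0.08], [0, 0, 0.08], [0, 0, 0.08], [0, 0, 0.08], [0, 0, 0.08], [0, 0, 0.063], [0, 0, 0], [0, 0, 0]], jaw=[1, 1, 1, 1, 1, 1, 1, 1])

```text
time_s: 25.65
tcp_pos: [0.4866, 0.0015, 0.1228]
eef_rot: [-180.0, -0.0, 141.9]
contact_force: [0.6, -0.7, -2.7]
gripper_width: 0.0417
```

```bash
python3 - <<'E'
from h import *
go(.635,.029,.12,141.7); print(r.get_state()['joints'].round(1))
E
```

```text
t 25.65 pos [0.4866 0.0015 0.1228] rot [-1.7999e+02 -3.0000e-02  1.4189e+02] F [ 0.6 -0.7 -2.7] gw 0.0417
turn first; turn total [-0.0001 -0.0004  0.0022] rows>= 1  slide total [-0.994   1.1352  0.0279] rows>= 4
[  23.4    9.4  -31.8   -0.   -48.8 -151.5]
```

apply_moves(slide=[[-0.25, 0.28, 0], [-0.25, 0.28, 0], [-0.25, 0.28, 0], [-0.244, 0.295, 0], [0, 0, 0], [0, 0, 0], [0, 0, 0]], turn=[[0, 0, 0.002], [0, 0, 0], [0, 0, 0], [0, 0, 0], [0, 0, 0], [0, 0, 0], [0, 0, 0]], jaw=[1, 1, 1, 1, 1, 1, 1])

```text
time_s: 26.35
tcp_pos: [0.6347, 0.0287, 0.1234]
eef_rot: [180.0, -0.0, 141.6]
contact_force: [-0.4, 0.2, -2.9]
gripper_width: 0.0416
```

```bash
python3 - <<'E'
from h import *
go(.635,.029,.079,141.7); cap('wrist','w18.png')
E
```

```text
t 26.35 pos [0.6347 0.0287 0.1234] rot [ 1.7998e+02 -3.0000e-02  1.4162e+02] F [-0.4  0.2 -2.9] gw 0.0416
turn first; turn total [ 0.0003 -0.0004 -0.001 ] rows>= 1  slide total [-0.0008  0.0043  0.4437] rows>= 1
```

View pics/w18.png

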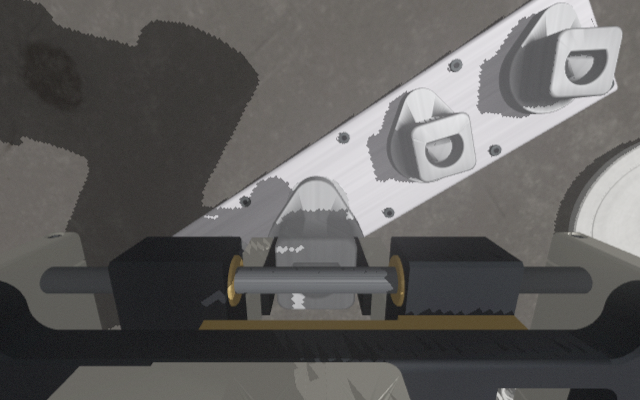

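The s4 cam looks larger than the s3 cam, so I'll check the heights from depth.

```bash
python3 - <<'E'
from h import *
c=cap('wrist'); P=cloud(c)
for x,y in [(.645,.1327),(.6555,.2375)]:
    q=P[np.hypot(P[...,0]-x,P[...,1]-y)<.05]; h=np.histogram(q[:,2],bins=np.arange(0,.1,.004)); print([(round(a,3),n) for a,n in zip(h[1],h[0]) if n>20])
for n in ['scene','side']:
    c=cap(n,f'{n}18.png'); P=cloud(c)
    for x,y in [(.645,.1327),(.6555,.2375)]:
        q=P[(np.hypot(P[...,0]-x,P[...,1]-y)<.03)]; print(n,np.percentile(q[:,2],[50,80,95]).round(4))
E
```

```text
[(np.float64(0.008), np.int64(3878)), (np.float64(0.012), np.int64(501)), (np.float64(0.016), np.int64(83)), (np.float64(0.02), np.int64(93)), (np.float64(0.024), np.int64(238)), (np.float64(0.028), np.int64(1741)), (np.float64(0.032), np.int64(87)), (np.float64(0.036), np.int64(100)), (np.float64(0.04), np.int64(137)), (np.float64(0.044), np.int64(201)), (np.float64(0.048), np.int64(370)), (np.float64(0.052), np.int64(564)), (np.float64(0.056), np.int64(2450)), (np.float64(0.06), np.int64(192))]
[(np.float64(0.008), np.int64(4230)), (np.float64(0.012), np.int64(594)), (np.float64(0.016), np.int64(269)), (np.float64(0.02), np.int64(311)), (np.float64(0.024), np.int64(500)), (np.float64(0.028), np.int64(2353)), (np.float64(0.032), np.int64(223)), (np.float64(0.036), np.int64(233)), (np.float64(0.04), np.int64(257)), (np.float64(0.044), np.int64(331)), (np.float64(0.048), np.int64(607)), (np.float64(0.052), np.int64(929)), (np.float64(0.056), np.int64(3146)), (np.float64(0.06), np.int64(281))]
scene [0.0578 0.1966 0.22  ]
scene [0.0497 0.0587 0.0613]
side [0.0574 0.1927 0.2179]
side [0.05   0.0605 0.0619]
```

View pics/side18.png

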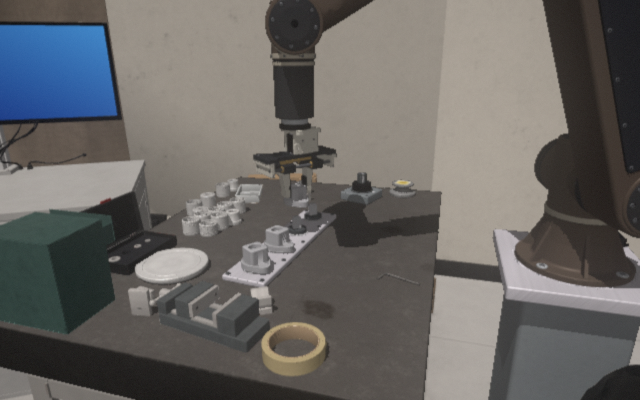

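Both cams' plate tops are at about 0.030 and hub tops at about 0.059, as expected when home; the size difference was perspective. Lowering the third cam onto s2.

apply_moves(slide=[[0, 0.004, 0.15], [0, 0, 0.14], [0, 0, 0.05], [0, 0, 0.05], [0, 0, 0.05], [0, 0, 0]], turn=[[0, 0, 0], [0, 0, 0], [0, 0, 0], [0, 0, 0], [0, 0, 0], [0, 0, 0]], jaw=[1, 1, 1, 1, 1, 1])

```text
time_s: 27.15
tcp_pos: [0.6349, 0.0298, 0.0795]
eef_rot: [179.9, -0.1, 141.5]
contact_force: [-2.9, 3.1, -4.7]
gripper_width: 0.0413
```

apply_moves(slide=[[0, 0, 0.1], [0, 0, 0.09], [0, 0, 0.04], [0, 0, 0.04], [0, 0, 0.03], [0, 0, 0.015], [0, 0, 0]], turn=[[0, 0, 0], [0, 0, 0], [0, 0, 0], [0, 0, 0], [0, 0, 0], [0, 0, 0], [0, 0, 0]], jaw=[1, 1, 1, 1, 1, 1, 1])

```text
time_s: 27.85
tcp_pos: [0.6347, 0.0299, 0.0501]
eef_rot: [180.0, -0.1, 141.6]
contact_force: [-11.5, 5.0, 11.7]
gripper_width: 0.0414
```

apply_moves(slide=[[0, 0, 0.015], [0, 0, 0]], turn=[[0, 0, 0], [0, 0, 0]], jaw=[1, 1])

```text
time_s: 28.05
tcp_pos: [0.6347, 0.0299, 0.05]
eef_rot: [179.9, -0.0, 141.6]
contact_force: [-15.6, 6.3, 23.0]
gripper_width: 0.0421
```

Stopped at 0.0500 with 23 N. Release and rise, then move to view the dial.

apply_moves(slide=[[0, 0, -0.03], [0, 0, 0], [0, 0, 0], [0, 0, 0], [0, 0, -0.3], [0, 0, -0.4], [0, 0, -0.3], [0, 0, 0]], turn=[[0, 0, 0], [0, 0, 0], [0, 0, 0], [0, 0, 0], [0, 0, 0], [0, 0, 0], [0, 0, 0], [0, 0, 0]], jaw=[0.3, 0.3, 0.3, 0.3, 0.3, 0.3, 0.3, 0.3])

```text
time_s: 28.85
tcp_pos: [0.6388, 0.0296, 0.1552]
eef_rot: [179.5, 0.3, 141.6]
contact_force: [0.4, -0.1, -0.9]
gripper_width: 0.0615
```

```bash
python3 - <<'E'
from h import *
c=cap('wrist','w19.png'); P=cloud(c)
for x,y in [(.6345,.0285),(.645,.1327),(.6555,.2375)]:
    q=P[np.hypot(P[...,0]-x,P[...,1]-y)<.05]; h=np.histogram(q[:,2],bins=np.arange(0.002,.1,.004)); print([(round(float(a),3),int(n)) for a,n in zip(h[1],h[0]) if n>400])
go(.64,-.28,.2,180)
c=cv2.imread('pics/w2.png')[90:210,240:360]; cv2.imwrite('pics/z2d.png',cv2.resize(c,(600,600),interpolation=cv2.INTER_CUBIC))
E
```

```text
[(0.01, 3253), (0.026, 1227), (0.058, 1454)]
[(0.01, 3492), (0.026, 1360), (0.05, 461), (0.058, 1742)]
[(0.01, 3602), (0.026, 1784), (0.05, 679), (0.054, 617), (0.058, 2127)]
t 28.9 pos [0.6375 0.0295 0.1526] rot [179.68   0.2  141.56] F [ 0.   0.5 -0.4] gw 0.0614
turn first; turn total [ 0.0029  0.0035 -0.4472] rows>= 5  slide total [-0.0255 -3.0951 -0.4738] rows>= 7
```

View pics/w19.png

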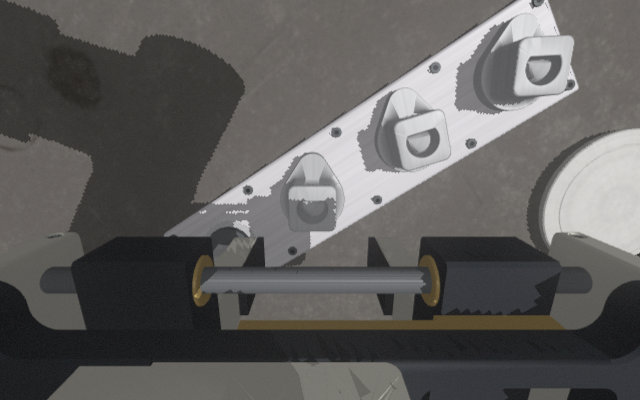

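View pics/z2d.png

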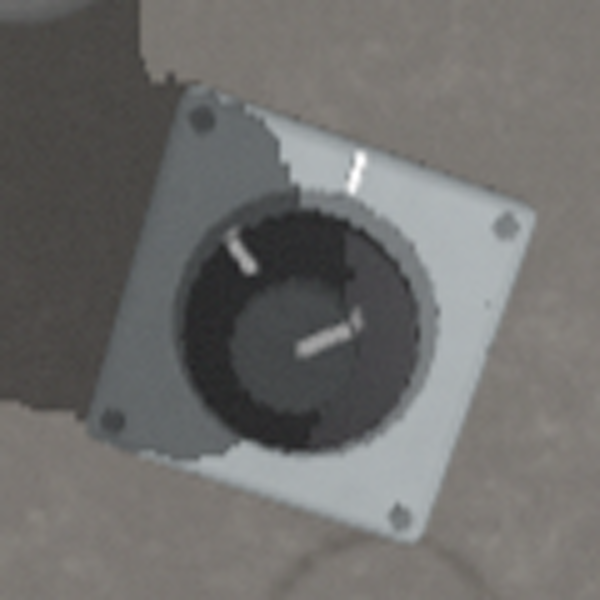

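All three cams read home: plate tops at about 0.030 and hub tops at about 0.060. For the dial, the index line points up in the image, the coarse mark is upper-left (a positive angle) and the fine mark is on the right (negative). I'll go above it.

apply_moves(slide=[[0, 0, -0.3], [0, 0, -0.17], [0, 0, 0], [0, 0, 0], [0, 0, 0], [0, 0, 0], [0, -0.4, 0], [0, -0.4, 0]], turn=[[0, 0, -0.08], [0, 0, -0.08], [0, 0, -0.08], [0, 0, -0.08], [0, 0, -0.08], [0, 0, -0.047], [0, 0, 0], [0, 0, 0]], jaw=[0, 0, 0, 0, 0, 0, 0, 0])

```text
time_s: 29.7
tcp_pos: [0.6354, -0.0508, 0.1955]
eef_rot: [180.0, -0.0, -179.9]
contact_force: [0.6, 0.7, -0.2]
gripper_width: 0.0876
```

apply_moves(slide=[[0, -0.4, 0], [0, -0.4, 0], [0, -0.4, 0], [0, -0.4, 0], [0, -0.4, 0], [0, -0.4, 0], [0, 0, 0], [0, 0, 0]], turn=[[0, 0, 0], [0, 0, 0], [0, 0, 0], [0, 0, 0], [0, 0, 0], [0, 0, 0], [0, 0, 0], [0, 0, 0]], jaw=[0, 0, 0, 0, 0, 0, 0, 0])

```text
time_s: 30.5
tcp_pos: [0.6349, -0.2918, 0.1948]
eef_rot: [179.9, -0.1, 179.8]
contact_force: [0.7, 0.3, -0.7]
gripper_width: 0.0879
```

```bash
python3 - <<'E'
from h import *
c=cap('wrist','w20.png'); np.savez('/tmp/w20',**{k:np.array(v) for k,v in c.items()}); go(.545,-.29,.2,180)
print(proj(c,(.545,-.29,.05)))
E
```

```text
t 30.55 pos [ 0.6352 -0.2909  0.1953] rot [ 1.7990e+02 -2.0000e-02  1.7992e+02] F [-0.3  0.8  0.4] gw 0.088
turn first; turn total [ 0.0012 -0.0002 -0.001 ] rows>= 1  slide total [ 0.9015  0.0087 -0.0471] rows>= 2
(np.float64(318.4082047532485), np.float64(106.31407843077955))
```

View pics/w20.png

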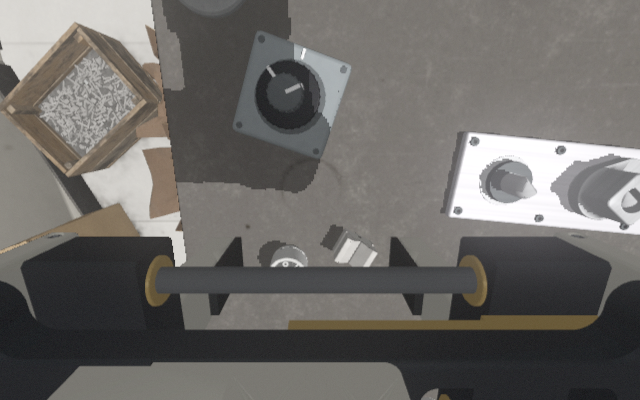

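The dial is at (288,95) and the index line at (303,53). The coarse mark is near (270,71) and the fine mark near (294,88). Measuring.

```bash
cat >> h.py <<'E'
def dial(c,x=.54,y=-.30,save=None):
    P=cloud(c); z=P[...,2]; d=np.hypot(P[...,0]-x,P[...,1]-y); g=c['pixels'].min(-1).astype(int)
    def top(lo,hi,z0,R):
        m=((z>lo)&(z<hi)&(d<R)).astype(np.uint8); k,l,s,ce=cv2.connectedComponentsWithStats(m); i=1+np.argmax(s[1:,4]); m=(l==i).astype(np.uint8)
        cs,_=cv2.findContours(m,0,1); W=rays(c,max(cs,key=cv2.contourArea)[:,0],z0)[:,:2]*1e3; return W.astype(np.float32),m
    W,mh=top(.020,.036,.028,.085); rc=cv2.minAreaRect(W); print('housing',np.round(rc[0],1),np.round(rc[1],1),round(rc[2],1))
    W,mc=top(.046,.060,.054,.05); print('coarse circ',[np.round(v,1) for v in cv2.minEnclosingCircle(W)])
    W,mf=top(.076,.092,.084,.05); print('fine circ',[np.round(v,1) for v in cv2.minEnclosingCircle(W)])
    c0=np.array(rc[0])/1e3
    def mark(m,z0,lo,hi,name):
        m=m>0
        m=cv2.morphologyEx(m.astype(np.uint8),cv2.MORPH_CLOSE,np.ones((5,5)))>0
        vv,uu=np.where(m); X=rays(c,np.c_[uu,vv],z0)[:,:2]; gg=g[vv,uu]
        rr=np.hypot(*(X-c0).T); k=(rr>lo)&(rr<hi); X,gg,rr=X[k],gg[k],rr[k]
        med=np.median(gg); t=med+.5*(np.percentile(gg,99.5)-med)
        b=gg>t; Y=X[b]; v=Y.mean(0)-c0
        an=np.degrees(np.arctan2(v[1],v[0])); 
        L=cv2.fitLine((Y*1e3).astype(np.float32),cv2.DIST_L2,0,.01,.01).ravel(); la=np.degrees(np.arctan2(L[1],L[0]))
        print(name,'n',b.sum(),'thr',t,'ang',an.round(1),'line',la.round(1),'(+180',(la+180).round(1),') r',np.hypot(*v).round(4),'spread',Y.std(0).round(4))
        return an
    return mh,mc,mf,mark,c0
E
python3 - <<'E'
from h import *
c=dict(np.load('/tmp/w20.npz'))
mh,mc,mf,mark,c0=dial(c)
mark(mh,.028,.036,.048,'index'); mark(mc,.054,.019,.0285,'coarse'); mark(mf,.084,0,.0135,'fine')
a=c['pixels'][20:170,215:365]; cv2.imwrite('pics/z20.png',cv2.resize(a,(600,600),interpolation=cv2.INTER_CUBIC))
E
```

```text
housing [ 535.5 -318.4] [98.1 98. ] 71.0
coarse circ [array([ 535.1, -318.6]), np.float64(30.2)]
fine circ [array([ 535.2, -318.1]), np.float64(15.5)]
index n 906 thr 168.875 ang 118.7 line 28.1 (+180 208.1 ) r 0.0367 spread [0.0179 0.0109]
coarse n 32 thr 101.66999999999996 ang -144.1 line 36.8 (+180 216.8 ) r 0.0246 spread [0.0018 0.0015]
fine n 67 thr 115.5 ang 114.5 line -67.5 (+180 112.5 ) r 0.0071 spread [0.0017 0.0034]
```

View pics/z20.png

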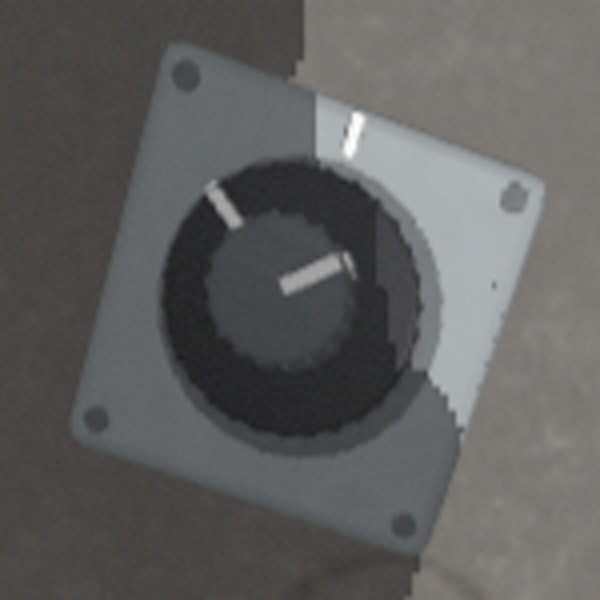

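The dial axis is at (535.3,-318.4) mm. The index points to 161°, the coarse mark to 216.3° (so turn -55.3°) and the fine mark to 113.5° (so turn about +47.5°). I'll grip the coarse knob at TCP z=0.046.

```bash
python3 - <<'E'
from h import *
go(.536,-.3182,.046,180)
E
```

```text
t 30.55 pos [ 0.6352 -0.2909  0.1953] rot [ 1.7990e+02 -2.0000e-02  1.7992e+02] F [-0.3  0.8  0.4] gw 0.088
turn first; turn total [ 0.0012 -0.0002 -0.001 ] rows>= 1  slide total [ 0.9915 -0.2733  1.4929] rows>= 4
```

apply_moves(slide=[[0.33, -0.09, 0], [0.33, -0.09, 0], [0.3315, -0.0933, 0], [0, 0, 0.2], [0, 0, 0.25], [0, 0, 0.25], [0, 0, 0], [0, 0, 0]], turn=[[0, 0, 0], [0, 0, 0], [0, 0, 0], [0, 0, 0], [0, 0, 0], [0, 0, 0], [0, 0, 0], [0, 0, 0]], jaw=[0, 0, 0, 0, 0, 0, 0, 0])

```text
time_s: 31.35
tcp_pos: [0.537, -0.3172, 0.1269]
eef_rot: [179.9, 0.1, -179.9]
contact_force: [0.0, 0.3, 1.1]
gripper_width: 0.0879
```

```bash
python3 - <<'E'
from h import *
go(.536,-.3182,.046,180); cap('wrist','w21.png')
E
```

```text
t 31.35 pos [ 0.537  -0.3172  0.1269] rot [ 1.7995e+02  5.0000e-02 -1.7993e+02] F [0.  0.3 1.1] gw 0.0879
turn first; turn total [0.0006 0.0006 0.0008] rows>= 1  slide total [ 0.0099 -0.0097  0.8091] rows>= 2
```

View pics/w21.png

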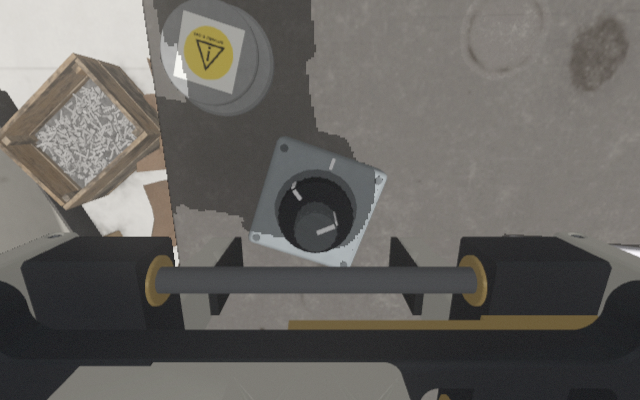

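The knob is centred between the fingers at column 317. Descend and grip gently.

apply_moves(slide=[[0.01, -0.01, 0.25], [0, 0, 0.25], [0, 0, 0.2], [0, 0, 0.11], [0, 0, 0], [0, 0, 0], [0, 0, 0], [0, 0, 0]], turn=[[0, 0, 0], [0, 0, 0], [0, 0, 0], [0, 0, 0], [0, 0, 0], [0, 0, 0], [0, 0, 0], [0, 0, 0]], jaw=[0, 0, 0, 0, 0, 0, 0.6, 0.6], newtons=25)

```text
time_s: 32.2
tcp_pos: [0.5366, -0.3191, 0.047]
eef_rot: [180.0, 0.2, 180.0]
contact_force: [-0.0, -0.3, 0.1]
gripper_width: 0.0767
```

apply_moves(slide=[[0, 0, 0], [0, 0, 0], [0, 0, 0], [0, 0, 0]], turn=[[0, 0, 0], [0, 0, 0], [0, 0, 0], [0, 0, 0]], jaw=[0.6, 0.6, 0.6, 0.6])

```text
time_s: 32.6
tcp_pos: [0.5361, -0.3176, 0.0461]
eef_rot: [179.9, 0.1, 180.0]
contact_force: [0.2, 8.7, 5.4]
gripper_width: 0.0596
```

apply_moves(slide=[[0, 0, 0], [0, 0, 0], [0, 0, 0], [0, 0, 0], [0, 0, 0], [0, 0, 0], [0, 0, 0], [0, 0, 0]], turn=[[0, 0, 0.08], [0, 0, 0.08], [0, 0, 0.08], [0, 0, 0.08], [0, 0, 0.08], [0, 0, 0.08], [0, 0, 0.08], [0, 0, 0.08]], jaw=[0.6, 0.6, 0.6, 0.6, 0.6, 0.6, 0.6, 0.6])

```text
time_s: 33.4
tcp_pos: [0.5363, -0.3174, 0.0461]
eef_rot: [179.8, -0.0, 124.7]
contact_force: [0.5, 11.2, 4.3]
gripper_width: 0.0592
```

apply_moves(slide=[[0, 0, 0], [0, 0, 0]], turn=[[0, 0, 0.004], [0, 0, 0]], jaw=[0.6, 0.6])

```text
time_s: 33.6
tcp_pos: [0.5363, -0.3173, 0.0461]
eef_rot: [179.8, -0.0, 124.6]
contact_force: [-0.4, 9.9, 4.6]
gripper_width: 0.0593
```

Turned 55.4°. Release, rise and back off to inspect.

apply_moves(slide=[[0, 0, 0], [0, 0, 0], [0, 0, 0], [0, 0, 0], [0, 0, -0.3], [0, 0, -0.45], [0, 0, -0.45], [0, 0, -0.3]], turn=[[0, 0, 0], [0, 0, 0], [0, 0, 0], [0, 0, 0], [0, 0, 0], [0, 0, 0], [0, 0, 0], [0, 0, 0]], jaw=[0, 0, 0, 0, 0, 0, 0, 0])

```text
time_s: 34.4
tcp_pos: [0.5363, -0.3197, 0.1993]
eef_rot: [179.8, 0.2, 124.6]
contact_force: [0.9, 0.1, 0.2]
gripper_width: 0.0875
```

apply_moves(slide=[[-0.4, 0, 0], [-0.4, 0, 0], [0, 0, 0], [0, 0, 0], [0, 0, 0]], turn=[[0, 0, 0], [0, 0, 0], [0, 0, 0], [0, 0, 0], [0, 0, 0]], jaw=[0, 0, 0, 0, 0])

```text
time_s: 34.9
tcp_pos: [0.5805, -0.3846, 0.1953]
eef_rot: [179.9, -0.0, 124.6]
contact_force: [0.0, -0.4, 0.3]
gripper_width: 0.088
```

```bash
python3 - <<'E'
from h import *
c=cap('wrist','w22.png'); np.savez('/tmp/w22',**{k:np.array(v) for k,v in c.items()}); go(.536,-.3177,.072,124.6)
mh,mc,mf,mark,c0=dial(c)
mark(mh,.028,.036,.048,'index'); mark(mc,.054,.019,.0285,'coarse'); mark(mf,.084,0,.0135,'fine')
u,v=map(int,proj(c,(.5353,-.3184,.04))); print(u,v)
a=c['pixels'][max(0,v-75):v+75,u-75:u+75]; cv2.imwrite('pics/z22.png',cv2.resize(a,(600,600),interpolation=cv2.INTER_CUBIC))
E
```

```text
t 34.95 pos [ 0.5806 -0.3844  0.1957] rot [ 1.7989e+02 -1.0000e-02  1.2464e+02] F [-0.2  0.4  0.3] gw 0.0875
turn first; turn total [ 0.0013 -0.0001  0.0005] rows>= 1  slide total [0.8024 0.0121 1.2371] rows>= 4
housing [ 535.1 -318.6] [98.1 98.1] 71.0
coarse circ [array([ 534.8, -318.4]), np.float64(30.3)]
fine circ [array([ 534.7, -318.5]), np.float64(15.6)]
index n 28 thr 205.83749999999986 ang 160.9 line -18.6 (+180 161.4 ) r 0.0422 spread [0.0027 0.0012]
coarse n 40 thr 160.5 ang 160.0 line -20.4 (+180 159.6 ) r 0.0241 spread [0.0025 0.0013]
fine n 63 thr 185.5 ang 111.4 line -65.9 (+180 114.1 ) r 0.007 spread [0.0017 0.0034]
317 115
```

View pics/z22.png

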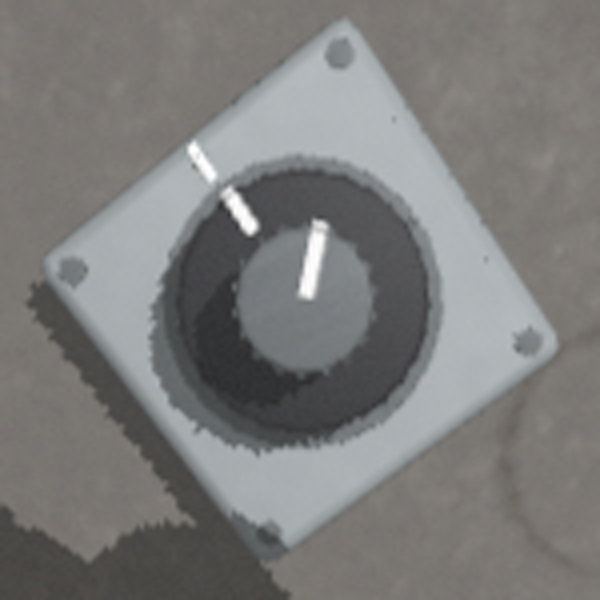

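The coarse mark is now at 160.0° and the index at 160.9°, so they agree to within about 1°. Next is the fine knob: mark at about 113°, turn +48°.

apply_moves(slide=[[0.27, 0.01, 0], [0.27, 0, 0], [0.263, 0, 0.1], [0, 0, 0.25], [0, 0, 0.25], [0, 0, 0], [0, 0, 0], [0, 0, 0]], turn=[[0, 0, 0], [0, 0, 0], [0, 0, 0], [0, 0, 0], [0, 0, 0], [0, 0, 0], [0, 0, 0], [0, 0, 0]], jaw=[0, 0, 0, 0, 0, 0, 0, 0])

```text
time_s: 35.75
tcp_pos: [0.5372, -0.3184, 0.1374]
eef_rot: [179.8, 0.1, 124.7]
contact_force: [0.7, 0.6, -0.1]
gripper_width: 0.0876
```

```bash
python3 - <<'E'
from h import *
go(.536,-.3177,.074,124.6)
E
```

```text
t 35.75 pos [ 0.5372 -0.3184  0.1374] rot [1.7982e+02 1.1000e-01 1.2466e+02] F [ 0.7  0.6 -0.1] gw 0.0876
turn first; turn total [0.0021 0.0013 0.0007] rows>= 1  slide total [ 0.0125 -0.0056  0.6338] rows>= 2
```

apply_moves(slide=[[0.012, -0.005, 0.2], [0, 0, 0.25], [0, 0, 0.18], [0, 0, 0], [0, 0, 0], [0, 0, 0], [0, 0, 0], [0, 0, 0]], turn=[[0, 0, 0], [0, 0, 0], [0, 0, 0], [0, 0, 0], [0, 0, 0], [0, 0, 0], [0, 0, 0], [0, 0, 0]], jaw=[0.2, 0.2, 0.2, 0.2, 0.85, 0.85, 0.85, 0.85], newtons=15)

```text
time_s: 36.55
tcp_pos: [0.5359, -0.3176, 0.0738]
eef_rot: [179.8, 0.1, 124.6]
contact_force: [0.3, -0.3, -0.7]
gripper_width: 0.0434
```

apply_moves(slide=[[0, 0, 0], [0, 0, 0], [0, 0, 0], [0, 0, 0]], turn=[[0, 0, 0], [0, 0, 0], [0, 0, 0], [0, 0, 0]], jaw=[0.85, 0.85, 0.85, 0.85])

```text
time_s: 36.95
tcp_pos: [0.5362, -0.3172, 0.0731]
eef_rot: [179.8, 0.1, 124.7]
contact_force: [2.2, 3.6, 2.3]
gripper_width: 0.0298
```

Gripped at 29.8 mm, matching the 30 mm knob. Turn +47.9°, which is -0.557 in total.

apply_moves(slide=[[0, 0, 0], [0, 0, 0], [0, 0, 0], [0, 0, 0], [0, 0, 0], [0, 0, 0], [0, 0, 0], [0, 0, 0]], turn=[[0, 0, -0.08], [0, 0, -0.08], [0, 0, -0.08], [0, 0, -0.08], [0, 0, -0.08], [0, 0, -0.08], [0, 0, -0.077], [0, 0, 0]], jaw=[0.85, 0.85, 0.85, 0.85, 0.85, 0.85, 0.85, 0.85])

```text
time_s: 37.75
tcp_pos: [0.5359, -0.3175, 0.0731]
eef_rot: [179.9, 0.1, 172.6]
contact_force: [2.1, 1.0, 3.9]
gripper_width: 0.0296
```

apply_moves(slide=[[0, 0, 0], [0, 0, 0], [0, 0, 0], [0, 0, 0], [0, 0, 0], [0, 0, -0.3], [0, 0, -0.45], [0, 0, -0.45]], turn=[[0, 0, 0], [0, 0, 0], [0, 0, 0], [0, 0, 0], [0, 0, 0], [0, 0, 0], [0, 0, 0], [0, 0, 0]], jaw=[0.85, 0.3, 0.3, 0.3, 0.3, 0.3, 0.2, 0.2])

```text
time_s: 38.55
tcp_pos: [0.5344, -0.3175, 0.1934]
eef_rot: [179.9, -0.0, 172.5]
contact_force: [1.3, 0.2, -0.6]
gripper_width: 0.0686
```

apply_moves(slide=[[-0.4, 0, 0], [-0.4, 0, 0], [0, 0, 0], [0, 0, 0], [0, 0, 0]], turn=[[0, 0, 0], [0, 0, 0], [0, 0, 0], [0, 0, 0], [0, 0, 0]], jaw=[0, 0, 0, 0, 0])

```text
time_s: 39.05
tcp_pos: [0.6136, -0.3279, 0.1924]
eef_rot: [179.9, 0.0, 172.5]
contact_force: [-0.2, -0.5, 0.4]
gripper_width: 0.0875
```

```bash
python3 - <<'E'
from h import *
c=cap('wrist','w23.png'); go(.536,-.3177,.072,172.5)
mh,mc,mf,mark,c0=dial(c)
mark(mh,.028,.036,.048,'index'); mark(mc,.054,.019,.0285,'coarse'); mark(mf,.084,0,.0135,'fine')
u,v=map(int,proj(c,(.5353,-.3184,.04))); print(u,v)
a=c['pixels'][max(0,v-75):v+75,u-75:u+75]; cv2.imwrite('pics/z23.png',cv2.resize(a,(600,600),interpolation=cv2.INTER_CUBIC))
E
```

```text
t 39.1 pos [ 0.6136 -0.3279  0.1927] rot [1.7992e+02 5.0000e-02 1.7248e+02] F [-0.2 -0.5  0.4] gw 0.0878
turn first; turn total [ 0.0009  0.0006 -0.0002] rows>= 1  slide total [7.8280e-01 3.0000e-04 1.2074e+00] rows>= 3
housing [ 535.  -318.9] [98.1 98. ] 71.0
coarse circ [array([ 534.7, -318.7]), np.float64(30.3)]
fine circ [array([ 534.9, -318.4]), np.float64(15.4)]
index n 30 thr 204.90999999999985 ang 160.7 line -16.6 (+180 163.4 ) r 0.0423 spread [0.0028 0.0011]
coarse n 43 thr 148.74749999999995 ang 159.4 line -21.0 (+180 159.0 ) r 0.0239 spread [0.0025 0.0013]
fine n 48 thr 160.5 ang 155.9 line -17.3 (+180 162.7 ) r 0.0087 spread [0.0031 0.0013]
316 118
```

View pics/z23.png

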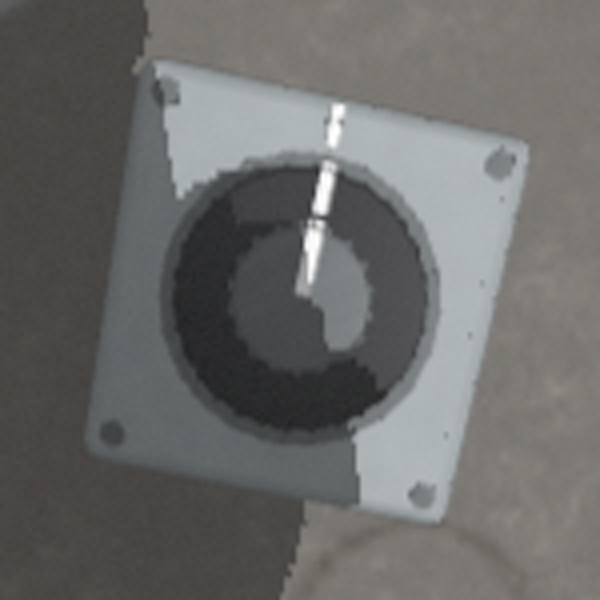

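The marks line up. I'll take one closer look to tighten the numbers, using each knob's own circle centre.

apply_moves(slide=[[0, 0, 0.3], [0, 0, 0.3], [0, 0, 0], [0, 0, 0], [0, 0, 0]], turn=[[0, 0, 0], [0, 0, 0], [0, 0, 0], [0, 0, 0], [0, 0, 0]], jaw=[0, 0, 0, 0, 0])

```text
time_s: 39.6
tcp_pos: [0.6154, -0.3284, 0.1351]
eef_rot: [180.0, 0.2, 172.5]
contact_force: [1.0, -0.0, -0.5]
gripper_width: 0.0876
```

```bash
python3 - <<'E'
from h import *
c=cap('wrist','w24.png')
mh,mc,mf,mark,c0=dial(c)
mark(mh,.028,.036,.048,'index'); mark(mc,.054,.019,.0285,'coarse'); mark(mf,.084,0,.0135,'fine')
u,v=map(int,proj(c,(.5353,-.3184,.04))); print(u,v)
a=c['pixels'][max(0,v-90):v+90,u-90:u+90]; cv2.imwrite('pics/z24.png',cv2.resize(a,(600,600),interpolation=cv2.INTER_CUBIC))
E
```

```text
housing [ 535.1 -318.9] [97.7 97.6] 71.0
coarse circ [array([ 534.7, -319. ]), np.float64(30.3)]
fine circ [array([ 534.8, -318.7]), np.float64(15.5)]
index n 1766 thr 170.5 ang 120.2 line 29.8 (+180 209.8 ) r 0.0334 spread [0.0216 0.0143]
coarse n 65 thr 103.0 ang 159.3 line -21.4 (+180 158.6 ) r 0.0242 spread [0.0024 0.0013]
fine n 105 thr 115.5 ang 159.3 line -20.7 (+180 159.3 ) r 0.0071 spread [0.0034 0.0015]
316 114
```

View pics/z24.png

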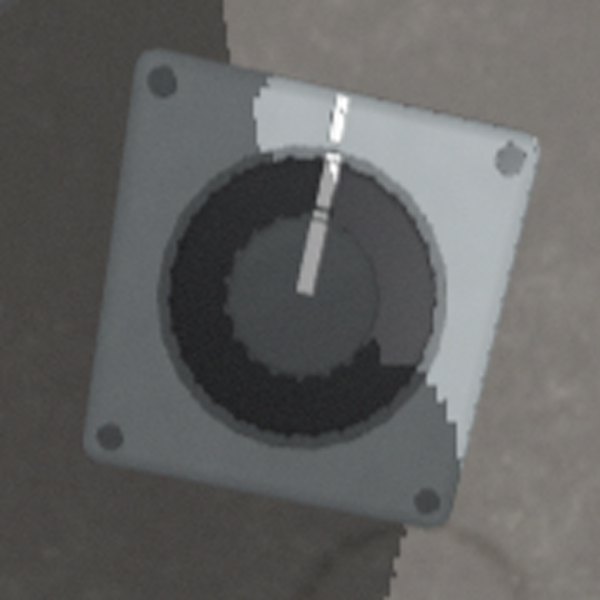

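Both marks are at 159.3° and the index is at 161°, about 0.03 rad off. Re-turning the coarse knob now would break the order, so I'll leave both. I'll rise clear and check the whole scene one last time.

apply_moves(slide=[[0, 0, -0.4], [0, 0, -0.4], [0, 0, -0.4], [0, 0, 0], [0, 0, 0]], turn=[[0, 0, 0], [0, 0, 0], [0, 0, 0], [0, 0, 0], [0, 0, 0]], jaw=[0, 0, 0, 0, 0])

```text
time_s: 40.15
tcp_pos: [0.6151, -0.3282, 0.2559]
eef_rot: [179.9, 0.4, 172.5]
contact_force: [0.8, 0.2, -1.2]
gripper_width: 0.0875
```

```bash
python3 - <<'E'
from h import *
for n in ['scene','side','wrist']:
    c=cap(n,f'{n}25.png'); P=cloud(c); z=P[...,2]
    for x,y in [(.6345,.0285),(.645,.1327),(.6555,.2375)]:
        q=P[(np.hypot(P[...,0]-x,P[...,1]-y)<.028)&(z<.1)]; print(n,len(q),np.percentile(q[:,2],[80,90]).round(4) if len(q) else '')
    for nm,x,y in [('v1',.586,.369),('v2',.71,-.24),('h18',.73,-.319)]:
        q=P[(np.hypot(P[...,0]-x,P[...,1]-y)<.04)&(z>.012)&(z<.06)]; print(n,nm,len(q),np.median(q,0).round(3) if len(q) else '')
E
```

```text
scene 272 [0.059  0.0604]
scene 271 [0.059  0.0609]
scene 314 [0.0592 0.0608]
scene v1 209 [0.586 0.368 0.027]
scene v2 119 [ 0.706 -0.241  0.026]
scene h18 0 
side 339 [0.0607 0.0617]
side 370 [0.0609 0.0616]
side 530 [0.0606 0.0616]
side v1 338 [0.584 0.372 0.029]
side v2 144 [ 0.707 -0.234  0.027]
side h18 129 [ 0.733 -0.311  0.034]
wrist 2253 [0.059  0.0595]
wrist 0 
wrist 0 
wrist v1 0 
wrist v2 611 [ 0.703 -0.25   0.026]
wrist h18 583 [ 0.719 -0.326  0.029]
```

View pics/scene25.png

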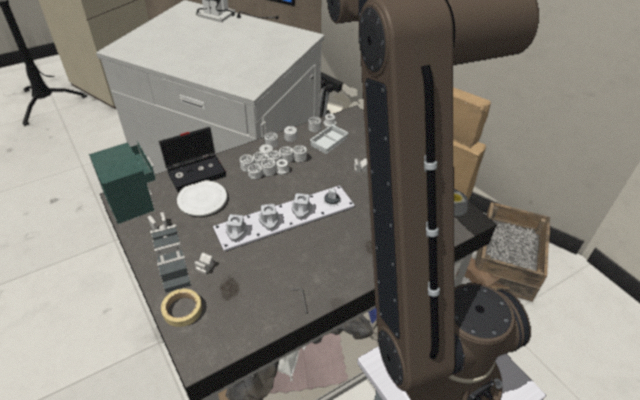

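View pics/side25.png

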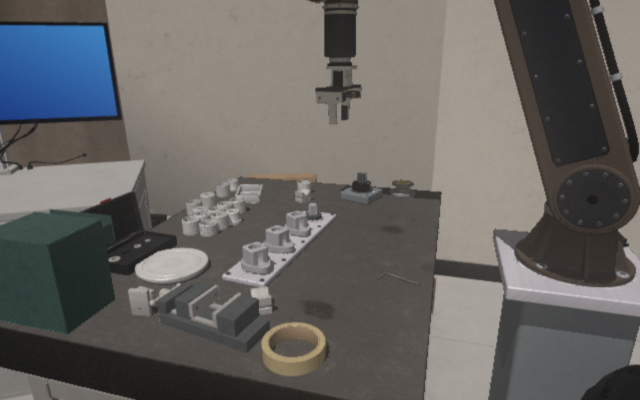

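```bash
python3 -c "
from h import *
print(r.close_job())"
```

```text
the job is handed in; nothing more can be done
None
```

The job is done and handed in at about 40 s. All three cams present are fully home on spindles 2, 3 and 4, and both dial marks sit about 1.7° (0.03 rad) from the index line.

- **Cams:** each one stopped rigidly at TCP z = 0.050 m under about 20 N. The last pictures put all three hub tops at about 60 mm, which is the home height.
- **Dial:** I turned the coarse knob first (-55.4°) and then the fine knob (+47.9°). In the closest view both marks read 159.3°, with the index line at about 161°. The earlier view had put the coarse mark within 1°. I left both as they were, because turning the coarse knob again would have broken the order.
- **V-blocks and housing:** I did not touch them, and the first and last scene and side pictures agree to within a few mm. The wrist camera's last reading of the housing is about 1 cm off the first measurement; I took that as a partial view.
- **Checks that disagreed:** in one view a gripped cam appeared about 2 mm off-centre in the tool frame, and a check against the plate screws did not support a camera bias. It did not affect the fits.

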